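# Load the live-imaging chamber

### The arm

A 6-joint arm with a two-finger parallel gripper is mounted at the origin on the work surface. World frame = base frame: x ahead of the robot, y to its left, z up, the work surface at z = 0. Lengths are in m, angles in rad, forces in N, time in s.
With the tool pointing down it reaches from about 0.35 to 0.85 m from the base axis. Payload 8.1 kg.
Tool frame: the origin (TCP) lies at the very end of the fingers, on their centre line; the grasp point (between the pads) lies 19 mm behind it; z points along the fingers, y is the direction in which the jaws open and shut (so a half turn about z gives the same grasp; the last joint's range is limited). The gripper opens to 93 mm and grips with 3 to 60 N. Pads are 15 mm wide; open, the fingers measure 128 mm over their backs; the gripper's body (75 mm by 188 mm) begins 65 mm behind the grasp point.
Start: joints at [1.161, 0.13, 1.488, -0, 1.523, -0.085], TCP at [0.191, 0.569, 0.195] pointing down, gripper open.
Joint ranges: [-2.96, 2.96], [-0.89, 2.26], [0.02, 2.5], [-1.34, 4.48], [0, 2.73], [-2.66, 2.66]. Speed limits (rad/s): [2.39, 2.39, 2.79, 3.14, 3.14, 3.14].

### API

Orientations are given as a rotation vector (axis times angle).
In Python, from plant import robot gives the robot as it stands.
- The arm moves only by the shell command python3 -m inch 'ROWS' [FORCE]. ROWS is JSON, a list that holds one entry, the list of rows, each a list of 7 numbers: the shift along the tool's x, y, z in cm, then the turn, a rotation vector about the tool's x, y, z in degrees, then the gripper command: -1 is fully open, 1 is shut, values between are in proportion. A call has 1 to 5 rows; each row shifts and turns the commanded pose from where the row before left it, along the tool's axes as they then stand; what a row does not reach is not made up. A row lasts 1/10 s, in which the tool goes at most 50 mm and 8.59 degrees, less where a joint would pass 70% of its speed; a pose out of reach is approached as far as the arm can. A call with a gripper value outside its range is refused whole. The fingers move at their own pace and stop on an object; FORCE is the grip in N (left out, the last holds). Time passes only in rows, so rows that do not move let the fingers close. It gives the time, the measured TCP pose, the force and the opening at its end, in the units of the state.
- robot.read_state(): the state, without advancing time (a new reading comes with each control period).
- robot.read_camera(name): name is "side" or "top"; returns a dict with "image" (480x640x3 uint8, blue, green, red), "K" (3x3 intrinsics, pixels), "distortion" ([k1, k2, p1, p2, k3] as OpenCV has them; the pictures are not rectified), "R" (3x3) and "t" (3): a world point X has camera coordinates R X + t. Camera axes: x right, y down, z forward; pixel columns grow to the right and rows downward; lengths in m; the calibration is good to about 2 mm. A picture is of the moment at which its call begins. There is no depth.
- robot.close_job(): hands the job in, once; it reports no verdict.
The state is a dict: "t": time; "q": joint angles; "dq": joint speeds; "joint_torque": joint torques, N m; "tool_pos": TCP position; "orientation": TCP orientation; "force": force on the tool from outside, world axes, zero at the start; "wrist_torque": the same for the moment, N m; "opening": finger opening in m.
Only numpy, scipy, OpenCV 4.12 (cv2) and the standard library are available. Lean on these libraries where they do the work, as an engineer would, in place of code of your own. Each camera call takes 0.05 s, during which the arm holds its last target. There are 200 camera calls.

### The job

Load the imaging chamber with the small culture dish: lay the adapter plate that fits this dish flat in the recess of the chamber floor, then set the dish fully home in its collar, put the steel weight ring down over the dish lid, and last close the chamber with the windowed cover, square and fully down. Keep the dish level, set it and the ring down gently rather than dropping them, and leave the large dish and its adapter where they are.

Things in the scene. Friction and masses are not known exactly. Their poses are not given: they have to be found in the camera images.
- chamber: fixed open-topped grey metal box, 140 (x) x 124 (y) x 40 mm high, walls 8 mm (124 x 108 mm inside); feet and ports make it 165 mm long. Its bright floor, 7 mm above the bench, has a round central recess 88 mm wide and 3 mm deep (its floor 4 mm above the bench; the dark disc in it is only the objective port). Origin: centre of the underside, below the recess centre; z up, x along the long side.
- adapter_small: adapter for the small dish, bare aluminium: round flange 84 mm wide, 4 mm thick, chamfered below; on it a collar 48 mm outside, 38 inside, top 12 mm above the underside: grip this. A ledge inside, 8 mm above the underside, carries the dish (socket 4 mm deep). 2 mm play in the recess, underside on the recess floor. 56-101 g. Origin: centre of the underside, z up, round.
- dish_small: small clear lidded dish, one piece, 14 mm high: base 35 mm wide, chamfered, up to 5 mm; lid 39 mm wide from 5 to 14 mm. The base drops 4 mm into the small adapter's collar (1.5 mm play), its underside on the ledge; what is more than 4 mm above its underside stays clear of the collar: grip the lid. 19-34 g. Origin: centre of the underside, z up, round.
- weight_ring: steel weight ring, right way up, 50 mm outside, 14 mm high, bore 27 mm. A skirt under it, 4 mm deep and 43 mm wide inside, fits over the small dish's 39 mm lid (2 mm play); seated, its underside is 10 mm above the dish's underside. Grip the outside. 82-149 g. Origin: centre of the underside, z up, round.
- cover: grey plate 136 (x) x 120 (y) x 5 mm, right way up on a frame 112 x 96 x 4 mm that drops inside the chamber walls (6 mm play). A central round black window bezel, 56 mm wide, stands from 9 to 21 mm above the origin: grip its outside. Seated on the wall tops, its origin is 36 mm above the chamber's. 165-297 g. Origin: centre of the frame's underside; z up, x along the long side; half turn fits.
- adapter_large: adapter for the large dish, not wanted now: same flange, 84 mm wide and 4 mm thick, but a wider collar, 64 mm outside and 53 mm inside, 12 mm high. Origin: centre of the underside, z up.
- dish_large: large clear lidded dish, not wanted now: 14 mm high, lid 54 mm wide, base 50 mm wide. Origin: centre of the underside, z up.
Not all that is in view belongs to the job. Leave any orange or red look-alike of the cover alone.

How it is judged:
On the way, in this order (a step that is already met when the one before it is completed fails the run):
1. the small adapter lies flat in the chamber's recess (z of adapter_small in the frame of chamber between 0.0022 and 0.0058 m and horizontal distance between adapter_small and chamber below 0.0045 m and angle between adapter_small's own z axis and vertical below 0.05 rad), for 0.2 s.
2. the small dish is home in the adapter, which is still in the recess (all of step 1 and z of dish_small in the frame of adapter_small between 0.0062 and 0.0098 m and horizontal distance between dish_small and adapter_small below 0.0035 m and angle between dish_small's own z axis and vertical below 0.06 rad), for 0.2 s.
3. the weight ring is down over the lid of the dish, dish and adapter still seated (all of step 2 and z of weight_ring in the frame of dish_small between 0.0082 and 0.0118 m and horizontal distance between weight_ring and dish_small below 0.0045 m and angle between weight_ring's own z axis and vertical below 0.06 rad), for 0.2 s.
At the end, for the whole second after the job is handed in: Centred within 4.5 mm: small adapter in the recess, weight ring on the dish lid; within 3.5 mm: dish in the collar; cover within 9 mm and 0.15 rad of square. Each within 1.8 mm of seated height, level, released, at rest. Large dish and adapter within 20 mm of their start (all of step 3 and z of cover in the frame of chamber between 0.0342 and 0.0378 m and horizontal distance between cover and chamber below 0.009 m and angle between cover's own z axis and vertical below 0.04 rad and angle between the x axis of cover and the x axis of chamber, either way round below 0.15 rad and linear speed of each of adapter_small, dish_small, weight_ring, cover below 0.01 m/s and distance of each of dish_large, adapter_large from where it was at the start of the episode below 0.02 m); the robot touches nothing.
It fails at once if the small dish is tilted by more than 0.35 rad (angle between dish_small's own z axis and vertical above 0.35 rad).
It fails at once if the small dish or the weight ring is dropped (falls unheld faster than 0.45 m/s, about 10 mm) ((linear speed of dish_small above 0.45 m/s and contact force between the fingers and dish_small below 0.05 N) or (linear speed of weight_ring above 0.45 m/s and contact force between the fingers and weight_ring below 0.05 N)).
It fails at once if the weight ring is pressed hard on the dish (over 35 N) (contact force between weight_ring and dish_small above 35 N).
It fails at once if the large dish is moved by more than 20 mm (distance of dish_large from where it was at the start of the episode above 0.02 m).
It fails at once if the large adapter is moved by more than 20 mm (distance of adapter_large from where it was at the start of the episode above 0.02 m).
It also fails if it takes over 109 s, if anything falls off the work surface, if the arm or the gripper's body presses on something with over 40 N, if the wrist force passes 120 N, or if a joint passes its speed limit or range.

## Working session

There is one attempt and no reset: what is moved stays moved. The work goes in short steps, Python scripts to look and compute and a shell command to move; the robot and the scene stay as the last step left them, time stands still between calls to the robot, and variables do not carry over. Pictures are saved under pics/ and viewed, about 12 in all and at most 16, crops included, and the job is handed in when it is done.

```bash
mkdir -p pics; ls; python3 - <<'E'
from plant import robot
import cv2
for n in("top","side"):
    c=robot.read_camera(n); cv2.imwrite(f"pics/{n}0.png",c["image"]); print(n,c["K"],c["distortion"],c["R"],c["t"])
print(robot.read_state())
E
```

```text
pics
top [[468.66373186   0.         315.78492559]
 [  0.         468.66373186 241.88917612]
 [  0.           0.           1.        ]] [-0.02261417  0.          0.          0.          0.        ] [[ 0.01893281 -0.99930706 -0.03204602]
 [-0.99621611 -0.01613564 -0.08539968]
 [ 0.08482342  0.03354162 -0.99583128]] [0.10609789 0.48031301 1.11730408]
side [[486.42691906   0.         320.97276026]
 [  0.         486.42691906 243.14940281]
 [  0.           0.           1.        ]] [0.00404995 0.         0.         0.         0.        ] [[ 0.95656871 -0.29094819 -0.01804022]
 [-0.19751558 -0.6013826  -0.77416185]
 [ 0.21439192  0.74410223 -0.63273058]] [-0.42779676  0.19099754  0.95459391]
{'t': 0.1, 'q': array([ 1.16058794e+00,  1.31061813e-01,  1.48916099e+00, -1.75282506e-05,
        1.52301498e+00, -8.54002337e-02]), 'dq': array([ 0.00169109, -0.00164565, -0.0034803 ,  0.0012931 , -0.00157477,
       -0.00034281]), 'joint_torque': array([ 7.76206634e-04, -5.61346507e+01, -4.93091011e+01,  7.70457624e-02,
        2.91934214e-02, -3.68363806e-05]), 'tool_pos': array([0.19124046, 0.56812298, 0.19381178]), 'orientation': array([-5.07903640e-01, -3.09987152e+00,  2.51166310e-03]), 'force': array([0.60679541, 0.07409161, 0.08041816]), 'wrist_torque': array([-0.00061929,  0.00895434, -0.00072933]), 'opening': 0.09273139377703586}
```

View pics/top0.png

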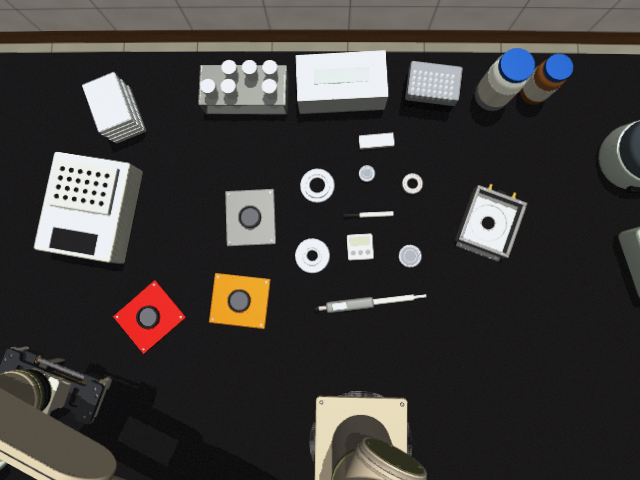

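View pics/side0.png

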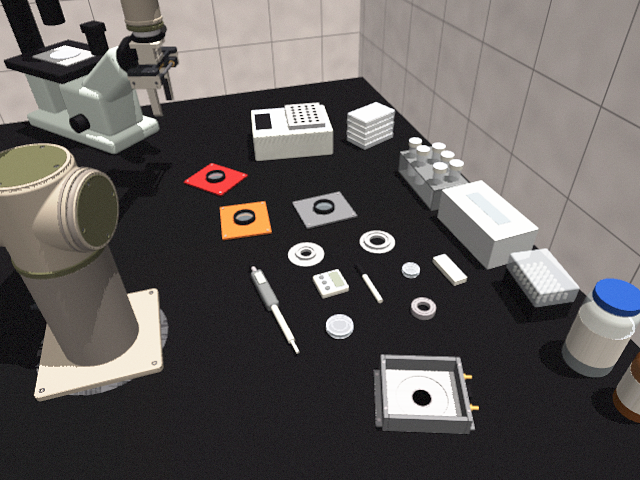

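Top picture (px):
- Adapters: A at (317,185) and B at (312,256). These two could be mistaken for each other.
- Dishes: (367,173) is smaller and (410,256) larger, also a possible mix-up.
- Ring: (412,184).
- Covers: grey at (250,217). Orange (239,301) and red (148,317) are decoys.
- Chamber: (491,222).

By the description I choose B if its collar is the narrower one, the dish at (367,173), and the grey cover. I'll check this in a crop.

```bash
cat > h.py <<'E'
from plant import robot
import cv2, numpy as np
from scipy.spatial.transform import Rotation as Rn
def cast(c,uv,z):
    uv=np.array(uv,float).reshape(-1,1,2)
    n=cv2.undistortPoints(uv,c["K"],np.array(c["distortion"])).reshape(-1,2)
    d=np.c_[n,np.ones(len(n))]@c["R"]; o=-c["R"].T@c["t"]
    return o+d*((z-o[2])/d[:,2])[:,None]
def proj(c,X):
    return cv2.projectPoints(np.array(X,float).reshape(-1,3),cv2.Rodrigues(np.array(c["R"]))[0],np.array(c["t"]),c["K"],np.array(c["distortion"]))[0].reshape(-1,2)
def contours(c,box,lo,hi=256,ch=None):
    "metric-free: contours of lo<=grey<hi inside box (x0,y0,x1,y1)"
    x0,y0,x1,y1=box; g=cv2.cvtColor(c["image"],cv2.COLOR_BGR2GRAY)[y0:y1,x0:x1]
    s=6; g=cv2.resize(g,None,fx=s,fy=s,interpolation=cv2.INTER_CUBIC)
    m=((g>=lo)&(g<hi)).astype(np.uint8)
    cs,_=cv2.findContours(m,cv2.RETR_CCOMP,cv2.CHAIN_APPROX_NONE)
    cs=sorted(cs,key=cv2.contourArea,reverse=True)
    return [(k.reshape(-1,2)+.5)/s-.5+[x0,y0] for k in cs]
def circ(c,cnt,z):
    p=cast(c,cnt,z)[:,:2]; (x,y),(a,b),_=cv2.fitEllipse(p.astype(np.float32)*1000)
    return np.round([x,y,a,b],1)
def tool():
    s=robot.read_state(); return s,Rn.from_rotvec(s["orientation"])
def go(target,yaw=None):
    "shift in tool axes (cm) and turn (deg) to world target; yaw = wanted direction of tool y in world (mod 180)"
    s,R=tool(); d=R.inv().apply(np.array(target)-s["tool_pos"])*100
    print("tcp",s["tool_pos"].round(4),"t",round(s["t"],2),"F",np.round(s["force"],1),"open",round(s["opening"],4),"q6",round(s["q"][5],2))
    y=R.apply([0,1,0]); a=np.degrees(np.arctan2(y[1],y[0])); tz=R.apply([0,0,1])
    print("tool y yaw",a.round(2),"tool z",tz.round(4),"shift cm",d.round(2))
    # level-and-yaw correction about the tool axes
    a2=a if yaw is None else a+((yaw-a+90)%180-90)
    yw=np.array([np.cos(np.radians(a2)),np.sin(np.radians(a2)),0]); zw=np.array([0,0,-1.]); xw=np.cross(yw,zw)
    W=Rn.from_matrix(np.c_[xw,yw,zw]); print("turn deg",np.degrees((R.inv()*W).as_rotvec()).round(2))
E
python3 - <<'E'
from h import *
T=robot.read_camera("top");S=robot.read_camera("side")
for n,b in dict(adA=(292,160,342,208),adB=(290,232,335,278),dishS=(352,160,382,188),dishL=(394,240,428,272),ring=(398,170,428,198),cover=(220,184,280,250),chamber=(452,180,532,264)).items():
    for k in contours(T,b,90)[:3]:
        if len(k)>60: print(n,circ(T,k,.004 if n[0]=='a' else .012), k.mean(0).round(1))
for k in contours(T,(220,184,280,250),90)[:1]:
    r=cv2.minAreaRect((cast(T,k,.009)[:,:2]*1000).astype(np.float32)); print("cover rect",r)
for k in contours(T,(452,180,532,264),160)[:2]:
    r=cv2.minAreaRect((cast(T,k,.007)[:,:2]*1000).astype(np.float32)); print("chamber floor",r)
a=cv2.resize(T["image"][125:275,210:430],None,fx=3.6,fy=3.6,interpolation=cv2.INTER_CUBIC)
cv2.imwrite("pics/crop1.png",a)
E
```

```text
adA [622.6 115.2  86.1  86.4] [316.9 185. ]
adA [623.3 115.3  36.8  37.4] [316.8 184.7]
adB [447.  124.2  85.9  86.2] [311.9 255.3]
adB [447.2 124.2  25.3  25.6] [311.8 255. ]
dishS [652.8  -7.4  40.4  41.9] [366.4 172.9]
dishL [ 449.7 -114.3   55.4   55.8] [409.6 255.5]
ring [ 628.9 -119.9   50.7   51.6] [412.  183.1]
ring [ 628.9 -120.    24.6   25.6] [412.1 183. ]
cover [538.9 279.4 141.8 162.8] [249.9 217. ]
cover [538.7 280.4  55.6  57.5] [249.4 216.9]
cover [539.7 280.6  42.1  43.8] [249.4 216.5]
chamber [ 539.1 -316.3  148.4  173.3] [493.3 218.8]
chamber [ 593.5 -417.6  100.5  124.1] [505.8 214.6]
chamber [ 463.3 -277.6    8.9  128.2] [477.1 251. ]
cover rect ((539.1931762695312, 279.9245300292969), (138.5693817138672, 122.5), 3.6584064960479736)
chamber floor ((545.3854370117188, -319.6178894042969), (125.06779479980469, 155.13009643554688), 70.24222564697266)
chamber floor ((534.1318969726562, -305.896728515625), (33.10447311401367, 33.14849853515625), 44.640140533447266)
```

View pics/crop1.png

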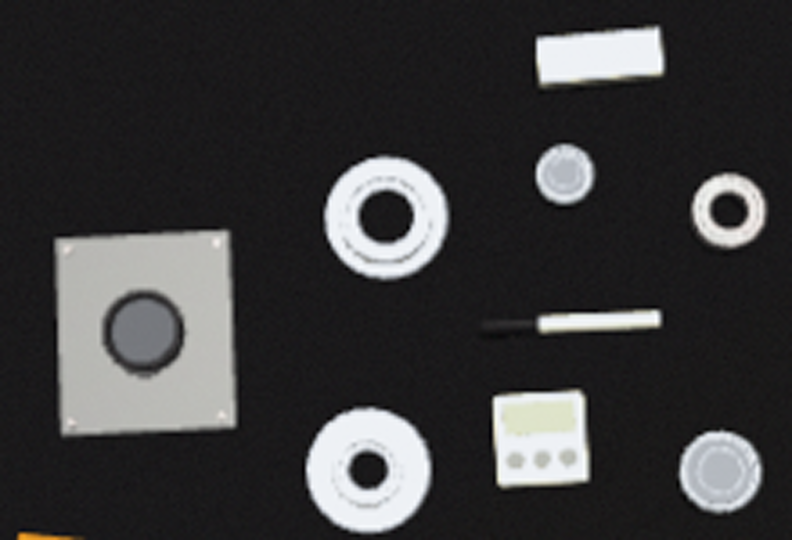

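B at (312,255) has the narrow collar (bore and collar line smaller than A at (317,185)), so B is the small adapter. The dish at (367,173) measures 40 mm, so it is the small one, and the grey cover is at (250,217). Next I'll get the chamber pose, cross-check with the side view, and work out the first shift.

```bash
python3 - <<'E'
from h import *
T=robot.read_camera("top");S=robot.read_camera("side")
def dark(c,box,z,thr):
    for k in contours(c,box,0,thr)[:3]:
        if len(k)>60: print("  dark",circ(c,k,z),k.mean(0).round(1))
print("port top");dark(T,(474,208,503,238),.004,110)
print("port side");dark(S,(400,380,445,415),.004,110)
for n,b,z in (("adB",(280,236,330,270),.004),("dishS",(396,258,424,280),.01),("ring",(408,295,440,322),.01)):
    for k in contours(S,b,100)[:2]:
        if len(k)>60: print(n,circ(S,k,z))
# recess edge in top
g=cv2.cvtColor(T["image"],cv2.COLOR_BGR2GRAY)
a=np.hstack([cv2.resize(T["image"][178:268,450:535],(385,408),interpolation=cv2.INTER_CUBIC),cv2.resize(S["image"][345:440,370:485],(415,408)[:2],interpolation=cv2.INTER_CUBIC)])
cv2.imwrite("pics/crop2.png",a)
go([.447,.124,.10],None)
E
```

```text
port top
  dark [ 534.6 -306.8   30.4   30.8] [487.8 222.5]
port side
  dark [ 535.3 -305.4   31.    31.3] [421.3 397.4]
adB [447.7 125.   86.2  88.6]
adB [448.9 126.9  17.7  24.3]
dishS [653.3  -7.2  40.9  54.4]
ring [ 630.4 -118.6   50.1   58.7]
ring [ 631.  -118.4   19.7   26.1]
tcp [0.1914 0.5684 0.1944] t 0.3 F [ 0.1 -0.2 -0.2] open 0.0928 q6 -0.09
tool y yaw 71.39 tool z [-3.e-04 -6.e-04 -1.e+00] shift cm [-38.41 -33.96   9.46]
turn deg [-0.04 -0.   -0.  ]
```

View pics/crop2.png

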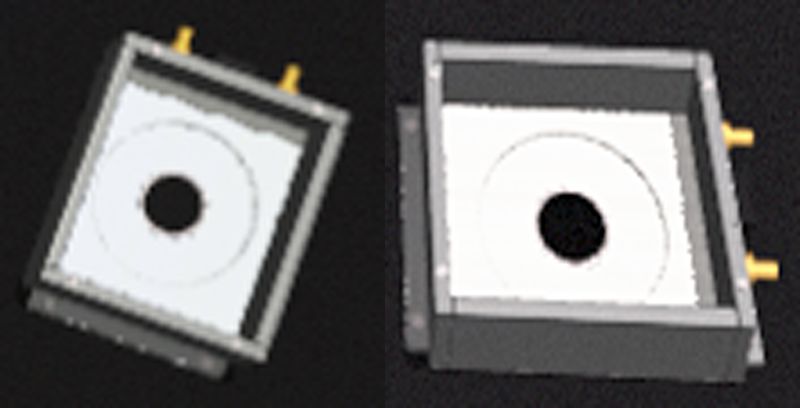

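Two views agree on the port centre: top crop disc at px (488,222), side at (421,397), giving about (535,-306) mm. The recess ring is visible around both, and the chamber's long side is at roughly -20° yaw. I'm moving to the adapter, keeping the present yaw of 71°, which is close to the chamber's y axis.

```bash
python3 -m inch '[[[-3.2,-2.83,0.79,0,0,0,-1],[-3.2,-2.83,0.79,0,0,0,-1],[-3.2,-2.83,0.79,0,0,0,-1],[-3.2,-2.83,0.79,0,0,0,-1]]]' 25
python3 -m inch '[[[-3.2,-2.83,0.79,0,0,0,-1],[-3.2,-2.83,0.79,0,0,0,-1],[-3.2,-2.83,0.79,0,0,0,-1],[-3.2,-2.83,0.79,0,0,0,-1]]]'
python3 -m inch '[[[-3.2,-2.83,0.79,0,0,0,-1],[-3.2,-2.83,0.79,0,0,0,-1],[-3.2,-2.83,0.79,0,0,0,-1],[-3.2,-2.83,0.79,0,0,0,-1],[0,0,0,0,0,0,-1]]]'
python3 - <<'E'
from h import *
T=robot.read_camera("top"); 
g=lambda u,v:(450+u*85/385-.5,178+v*90/408-.5)
c=cast(T,[g(128,31),g(351,113),g(264,361),g(39,281)],.04)[:,:2]*1000
print("rim corners",c.round(1),c.mean(0)); TL,TR,BR,BL=c
for a,b in((BL,TL),(BR,TR)): print(np.degrees(np.arctan2(*(b-a)[::-1])))
for a,b in((BL,BR),(TL,TR)): print(np.degrees(np.arctan2(*(b-a)[::-1]))+90)
go([.4475,.1247,.006],71.4)
cv2.imwrite("pics/a1.png",cv2.resize(np.hstack([T["image"][200:320,240:400],robot.read_camera("side")["image"][180:300,230:390]]),(800,300)))
E
```

```text
t: 0.7
tool_pos: [0.2771, 0.4191, 0.1627]
orientation: [0.507, 3.1, 0.0]
force: [0.7, 0.3, -0.3]
opening: 0.0928
t: 1.1
tool_pos: [0.3624, 0.2709, 0.1314]
orientation: [0.507, 3.1, 0.001]
force: [0.9, -0.4, 0.1]
opening: 0.0933
t: 1.6
tool_pos: [0.4482, 0.1201, 0.099]
orientation: [-0.515, -3.099, 0.003]
force: [0.3, 0.0, 0.0]
opening: 0.0929
rim corners [[ 621.7 -272.2]
 [ 579.6 -388.8]
 [ 448.  -341. ]
 [ 488.1 -224.3]] [ 534.35902388 -306.57237422]
-19.732445986652422
-19.95937521809243
-18.93525754981765
-19.888413715459095
tcp [0.4474 0.1221 0.0994] t 1.65 F [ 0.3  0.3 -0.8] open 0.0928 q6 -1.09
tool y yaw 71.14 tool z [-1.e-03 -4.e-04 -1.e+00] shift cm [0.06 0.25 9.34]
turn deg [-0.04 -0.05 -0.26]
```

View pics/a1.png

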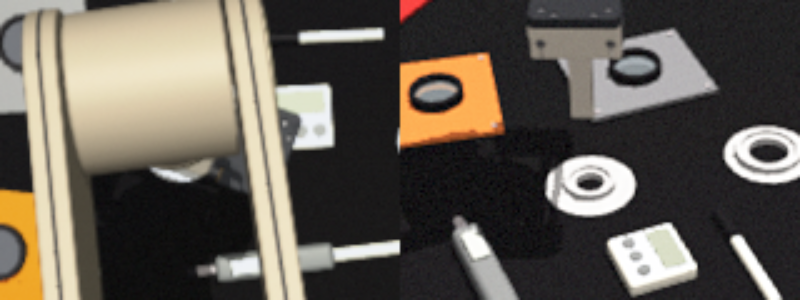

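The side view (right half) shows the small adapter at about (590,185) and the jaw above it. The arm hides it in the top view. I'm descending.

```bash
python3 -m inch '[[[0.05,0.12,3,0,0,-0.4,-1],[0,0.1,3,0,0,-0.4,-1],[0,0,0,0,0,0,-1],[0,0,0,0,0,0,-1]]]'
python3 - <<'E'
from h import *
go([.4475,.1247,.006],70.4)
S=robot.read_camera("side"); s,R=tool()
print(proj(S,[s["tool_pos"],s["tool_pos"]+R.apply([0,.0465,0]),s["tool_pos"]-R.apply([0,.0465,0])]).round(1))
cv2.imwrite("pics/a2.png",cv2.resize(S["image"][170:300,230:390],(800,650))[:600])
E
```

```text
t: 2.1
tool_pos: [0.4464, 0.1275, 0.0402]
orientation: [-0.484, -3.103, 0.0]
force: [-0.1, 0.1, 0.2]
opening: 0.0931
tcp [0.4464 0.1275 0.0402] t 2.1 F [-0.1  0.1  0.2] open 0.0931 q6 -1.09
tool y yaw 72.27 tool z [-0.0013 -0.     -1.    ] shift cm [-0.19 -0.23  3.42]
turn deg [-0.02 -0.07  1.87]
[[304.7 240.5]
 [305.5 228.2]
 [303.8 253.7]]
```

View pics/a2.png

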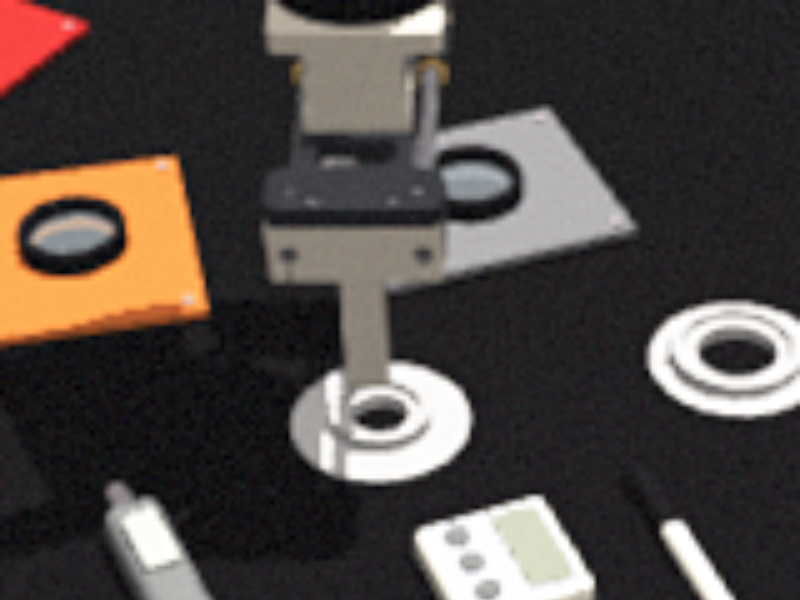

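The finger tip shows at crop (368,383), that is px (303.6,246.6), a bit higher than the projection predicts. I'll check this against the earlier frame, where the tip was over a darker background.

```bash
python3 - <<'E'
from h import *
S=robot.read_camera("side"); s,R=tool()
y=R.apply([0,1,0])
for p in ([.4474,.1221,.0994],s["tool_pos"]):
  for d in (.0465,.064): print(proj(S,np.array(p)-d*y), proj(S,np.array(p)-d*y+[0,0,.01]))
im=S["image"]; print(im[236:262,304].tolist()); print(im[236:262,301].tolist())
E
```

```text
[[303.32512789 234.62181808]] [[303.13265195 230.93549   ]]
[[302.97269806 239.75355473]] [[302.77550608 236.05021154]]
[[304.13564263 253.45903625]] [[303.95521601 250.02220008]]
[[303.80676936 258.63465228]] [[303.62209948 255.18485127]]
[[121, 131, 138], [120, 130, 137], [123, 133, 140], [121, 131, 139], [121, 131, 141], [122, 133, 139], [120, 132, 138], [121, 128, 138], [123, 132, 139], [119, 128, 138], [105, 113, 122], [201, 205, 207], [254, 254, 255], [174, 178, 180], [130, 132, 133], [114, 116, 120], [30, 23, 25], [34, 33, 34], [34, 30, 35], [56, 55, 57], [205, 208, 213], [254, 255, 255], [148, 149, 153], [111, 112, 114], [204, 207, 213], [255, 255, 255]]
[[123, 131, 139], [120, 131, 138], [125, 134, 142], [122, 131, 138], [121, 131, 140], [120, 132, 139], [119, 131, 136], [125, 133, 145], [124, 135, 143], [117, 128, 136], [116, 123, 131], [133, 137, 139], [203, 206, 210], [242, 244, 247], [226, 229, 232], [115, 116, 118], [125, 127, 129], [63, 63, 64], [102, 105, 105], [204, 205, 210], [251, 252, 254], [241, 244, 246], [110, 112, 114], [122, 123, 125], [215, 220, 224], [255, 255, 255]]
```

The offset between the tip and its projection is the same in both frames. A quarter turn will show both fingers to the side camera, which helps later checks too and suits the chamber's long axis. I'll raise and turn so tool y lies at -19.6°.

```bash
python3 -m inch '[[[-0.1,0,-2,0,0,0,-1],[-0.1,-0.2,-2,0,0,0,-1],[0,0,0,0,0,8.4,-1],[0,0,0,0,0,8.4,-1],[0,0,0,0,0,8.4,-1]]]'
python3 -m inch '[[[0,0,0,0,0,8.4,-1],[0,0,0,0,0,8.4,-1],[0,0,0,0,0,8.4,-1],[0,0,0,0,0,8.4,-1],[0,0,0,0,0,8.4,-1]]]'
python3 -m inch '[[[0,0,0,0,0,8.4,-1],[0,0,0,0,0,8.4,-1],[0,0,0,0,0,8,-1],[0,0,0,0,0,0,-1],[0,0,0,0,0,0,-1]]]'
python3 - <<'E'
from h import *
go([.4475,.1247,.006],-19.6)
S=robot.read_camera("side"); s,R=tool(); y=R.apply([0,.0465,0]); p=s["tool_pos"]
print(s["q"].round(3),proj(S,[p,p+y,p-y]).round(1))
g=lambda u,v:(370+(u-385)*115/415-.5,345+v*95/408-.5)
print("rim side",(cast(S,[g(423,42),g(711,52),g(756,322),g(432,316)],.04)*1000).round(1))
cv2.imwrite("pics/a3.png",cv2.resize(S["image"][150:290,230:390],(685,600)))
E
```

```text
t: 2.7
tool_pos: [0.45, 0.1245, 0.0824]
orientation: [1.159, 2.917, 0.003]
force: [0.5, -0.1, 0.5]
opening: 0.093
t: 3.2
tool_pos: [0.4498, 0.1244, 0.0821]
orientation: [2.128, 2.308, 0.004]
force: [-0.1, 0.3, -0.2]
opening: 0.0929
t: 3.7
tool_pos: [0.4494, 0.1243, 0.0813]
orientation: [2.566, 1.811, 0.003]
force: [1.2, -0.3, -0.2]
opening: 0.093
tcp [0.4494 0.1243 0.0813] t 3.7 F [ 1.2 -0.3 -0.2] open 0.093 q6 0.5
tool y yaw -19.56 tool z [ 2.2e-03  3.0e-04 -1.0e+00] shift cm [-0.03 -0.2   7.53]
turn deg [ 0.11 -0.06  0.04]
[ 0.16  -0.155  1.983 -0.     1.312  0.501] [[305.  227.5]
 [325.7 227.8]
 [284.4 227.2]]
rim side [[ 489.8 -224.2   40. ]
 [ 622.  -271.7   40. ]
 [ 579.7 -385.8   40. ]
 [ 446.1 -341.2   40. ]]
```

View pics/a3.png

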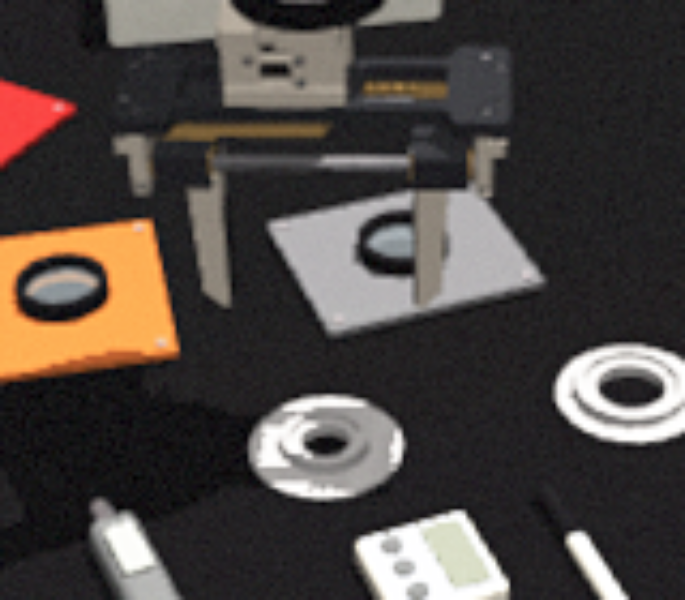

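Both fingers show, left tip at px (281,221) and right at (330,221). They are level and centred in x, but about 6 px higher than the reported TCP would put them, as if the tips were roughly 19 mm above it. I'll find out by touch: narrow the jaws to about 62 mm and descend gently, watching the force.

```bash
python3 -m inch '[[[0,-0.1,2.5,0,0,0,-0.33],[0,-0.1,2.5,0,0,0,-0.33],[0,0,0.7,0,0,0,-0.33],[0,0,0,0,0,0,-0.33],[0,0,0,0,0,0,-0.33]]]'
python3 -m inch '[[[0,0,0.4,0,0,0,-0.33],[0,0,0.4,0,0,0,-0.33],[0,0,0,0,0,0,-0.33]]]'
python3 -m inch '[[[0,0,0.3,0,0,0,-0.33],[0,0,0.2,0,0,0,-0.33],[0,0,0,0,0,0,-0.33]]]'
python3 - <<'E'
from h import *
go([.4475,.1247,.006],-19.6)
S=robot.read_camera("side"); s,R=tool(); y=R.apply([0,.031,0]); p=s["tool_pos"]
print(proj(S,[p,p+y,p-y]).round(1))
cv2.imwrite("pics/a4.png",cv2.resize(S["image"][180:290,240:380],(763,600)))
E
```

```text
t: 4.25
tool_pos: [0.4473, 0.1248, 0.024]
orientation: [2.569, 1.807, 0.001]
force: [-0.5, -0.3, -0.2]
opening: 0.0626
t: 4.55
tool_pos: [0.4465, 0.1246, 0.0148]
orientation: [-2.57, -1.806, 0.0]
force: [-0.2, 0.8, -0.5]
opening: 0.0621
t: 4.85
tool_pos: [0.4463, 0.1246, 0.0095]
orientation: [-2.57, -1.806, 0.001]
force: [-1.0, 0.6, -0.2]
opening: 0.0617
tcp [0.4463 0.1246 0.0095] t 4.85 F [-1.   0.6 -0.2] open 0.0617 q6 0.51
tool y yaw -19.81 tool z [-6.e-04 -2.e-04 -1.e+00] shift cm [0.05 0.11 0.35]
turn deg [-0.03  0.02 -0.21]
[[305.1 251.9]
 [318.3 252.1]
 [291.9 251.6]]
```

View pics/a4.png

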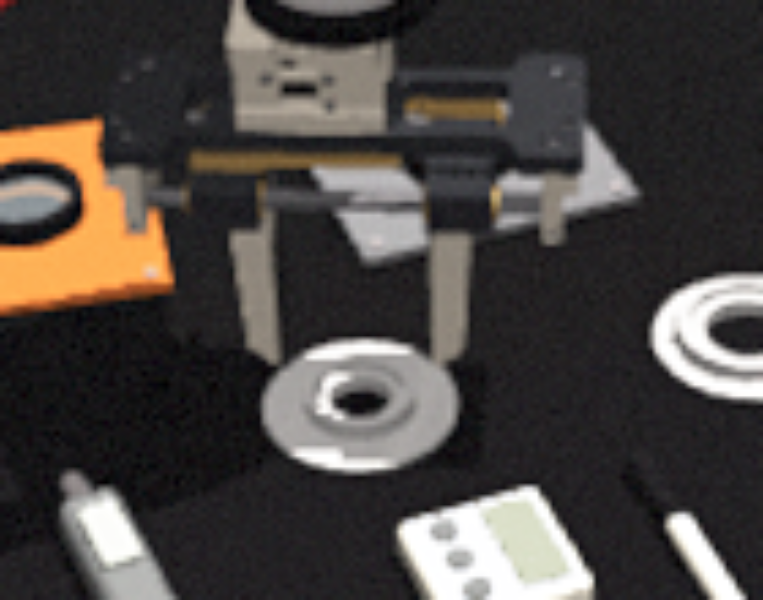

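Tips now show at px (290.5,246) and (322,246), with no contact yet. They still look high or towards the rear. I'll keep stepping down 1-2 mm at a time to contact.

```bash
python3 -m inch '[[[0,0.1,0.2,0,0,0,-0.33],[0,0,0.1,0,0,0,-0.33],[0,0,0,0,0,0,-0.33]]]'
python3 -m inch '[[[0,0,0.15,0,0,0,-0.33],[0,0,0,0,0,0,-0.33]]]'
python3 -m inch '[[[0,0,0.15,0,0,0,-0.33],[0,0,0,0,0,0,-0.33]]]'
```

```text
t: 5.2
tool_pos: [0.4475, 0.1243, 0.0067]
orientation: [-2.57, -1.806, 0.0]
force: [0.2, 0.6, 1.6]
opening: 0.0618
t: 5.4
tool_pos: [0.4474, 0.1243, 0.0052]
orientation: [-2.57, -1.806, 0.0]
force: [-0.4, -0.3, 0.5]
opening: 0.0616
t: 5.6
tool_pos: [0.4474, 0.1243, 0.0037]
orientation: [-2.57, -1.806, 0.0]
force: [0.1, -0.2, 0.1]
opening: 0.0616
```

```bash
python3 -m inch '[[[0,0,0.15,0,0,0,-0.33],[0,0,0,0,0,0,-0.33]]]'
python3 -m inch '[[[0,0,0.15,0,0,0,-0.33],[0,0,0,0,0,0,-0.33]]]'
python3 -m inch '[[[0,0,0.15,0,0,0,-0.33],[0,0,0,0,0,0,-0.33]]]'
```

```text
t: 5.8
tool_pos: [0.4474, 0.1243, 0.0022]
orientation: [-2.57, -1.806, 0.0]
force: [-0.1, 0.3, -0.5]
opening: 0.0619
t: 6.0
tool_pos: [0.4474, 0.1243, 0.0007]
orientation: [-2.57, -1.806, 0.0]
force: [-0.0, -0.3, -0.4]
opening: 0.0621
t: 6.2
tool_pos: [0.4474, 0.1243, -0.0008]
orientation: [-2.57, -1.806, 0.0]
force: [0.1, -0.2, -0.4]
opening: 0.0619
```

No contact even at a reported z of -0.8 mm, so the reported TCP does lie below the real finger tips, in line with the camera. I'll keep probing down.

```bash
python3 -m inch '[[[0,0,0.3,0,0,0,-0.33],[0,0,0.2,0,0,0,-0.33],[0,0,0,0,0,0,-0.33]]]'
python3 -m inch '[[[0,0,0.2,0,0,0,-0.33],[0,0,0.15,0,0,0,-0.33],[0,0,0,0,0,0,-0.33]]]'
python3 -m inch '[[[0,0,0.2,0,0,0,-0.33],[0,0,0,0,0,0,-0.33]]]'
python3 - <<'E'
from h import *
S=robot.read_camera("side"); s,R=tool(); p=s["tool_pos"];print(p,s["force"],proj(S,[p]).round(1))
cv2.imwrite("pics/a5.png",cv2.resize(S["image"][190:290,240:370],(780,600)))
E
```

```text
t: 6.5
tool_pos: [0.4472, 0.1243, -0.006]
orientation: [-2.57, -1.806, 0.001]
force: [-0.4, -0.1, -0.1]
opening: 0.0617
t: 6.8
tool_pos: [0.4473, 0.1243, -0.0093]
orientation: [-2.57, -1.806, 0.001]
force: [-0.0, -0.9, -0.2]
opening: 0.0617
t: 7.0
tool_pos: [0.4474, 0.1243, -0.0113]
orientation: [-2.57, -1.806, 0.0]
force: [-0.1, -0.4, 0.1]
opening: 0.0616
[ 0.44745802  0.12432399 -0.01119559] [ 0.16261949  0.97193522 -0.13512513] [[305.9 258.6]]
```

View pics/a5.png

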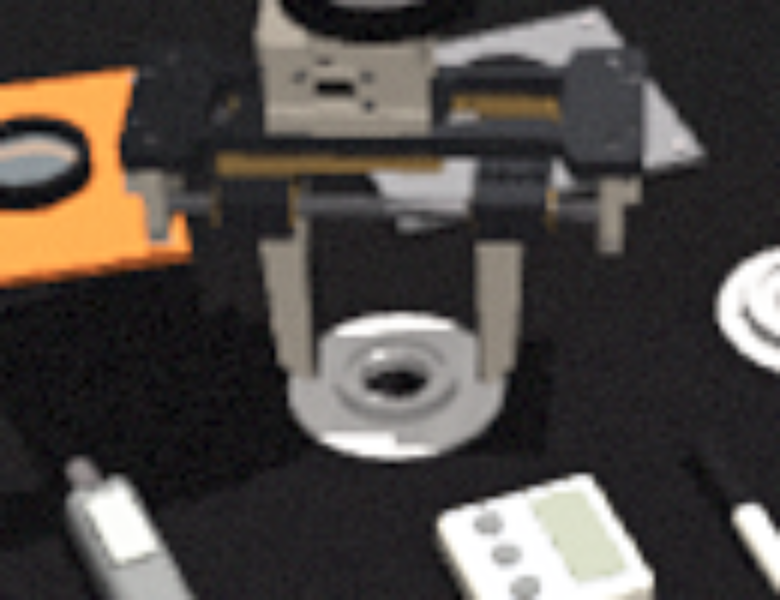

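The tips, at crop (300,380) and (497,380), now sit beside the collar (395,378), just above the flange. So the real tips are about 19 mm above the reported TCP. I'll go 2 mm lower, checking the force, and close.

```bash
python3 -m inch '[[[0,0,0.2,0,0,0,-0.33],[0,0,0,0,0,0,-0.33]]]' 25
python3 -m inch '[[[0,0,0.1,0,0,0,-0.33],[0,0,0,0,0,0,-0.33]]]'
python3 -m inch '[[[0,0,0.1,0,0,0,-0.33],[0,0,0,0,0,0,-0.33]]]'
python3 -m inch '[[[0,0,0.1,0,0,0,-0.33],[0,0,0,0,0,0,-0.33]]]'
```

```text
t: 7.25
tool_pos: [0.4474, 0.1243, -0.0133]
orientation: [-2.57, -1.806, 0.0]
force: [0.3, 0.8, -0.5]
opening: 0.0619
t: 7.45
tool_pos: [0.4475, 0.1243, -0.0142]
orientation: [-2.57, -1.806, 0.0]
force: [0.3, 0.5, 0.1]
opening: 0.0615
t: 7.65
tool_pos: [0.4475, 0.1243, -0.0152]
orientation: [-2.57, -1.806, 0.0]
force: [-0.6, -0.7, -0.1]
opening: 0.062
t: 7.85
tool_pos: [0.4475, 0.1243, -0.0162]
orientation: [-2.57, -1.806, 0.0]
force: [1.1, 0.0, 0.1]
opening: 0.0617
```

```bash
python3 -m inch '[[[0,0,0.1,0,0,0,-0.33],[0,0,0,0,0,0,-0.33]]]'
python3 -m inch '[[[0,0,0.1,0,0,0,-0.33],[0,0,0,0,0,0,-0.33]]]'
python3 -m inch '[[[0,0,0.1,0,0,0,-0.33],[0,0,0,0,0,0,-0.33]]]'
```

```text
t: 8.05
tool_pos: [0.4475, 0.1243, -0.0172]
orientation: [-2.57, -1.806, 0.0]
force: [0.4, 1.1, 0.3]
opening: 0.0618
t: 8.25
tool_pos: [0.4474, 0.1243, -0.0182]
orientation: [-2.57, -1.806, 0.0]
force: [0.8, 0.3, 0.5]
opening: 0.0619
t: 8.45
tool_pos: [0.4474, 0.1243, -0.0192]
orientation: [-2.57, -1.806, 0.0]
force: [0.1, -0.1, -0.3]
opening: 0.0617
```

A closing test is quicker: stop at 44 mm. If it holds at 48 mm, we have the collar.

```bash
python3 -m inch '[[[0,0,0,0,0,0,0.05],[0,0,0,0,0,0,0.05],[0,0,0,0,0,0,0.05],[0,0,0,0,0,0,0.05]]]' 25
python3 - <<'E'
from h import *
S=robot.read_camera("side"); s,R=tool(); p=s["tool_pos"];print(p,s["force"],s["opening"])
g=cv2.cvtColor(S["image"],cv2.COLOR_BGR2GRAY)
cv2.imwrite("pics/a6.png",cv2.resize(S["image"][220:280,270:350],(800,600),interpolation=cv2.INTER_CUBIC))
E
```

```text
t: 8.85
tool_pos: [0.4475, 0.1244, -0.0191]
orientation: [-2.57, -1.806, 0.0]
force: [0.1, 1.3, 0.1]
opening: 0.0473
[ 0.44754827  0.1243173  -0.01906531] [-0.56361295  0.18900243 -0.75754114] 0.04726489150863142
```

View pics/a6.png

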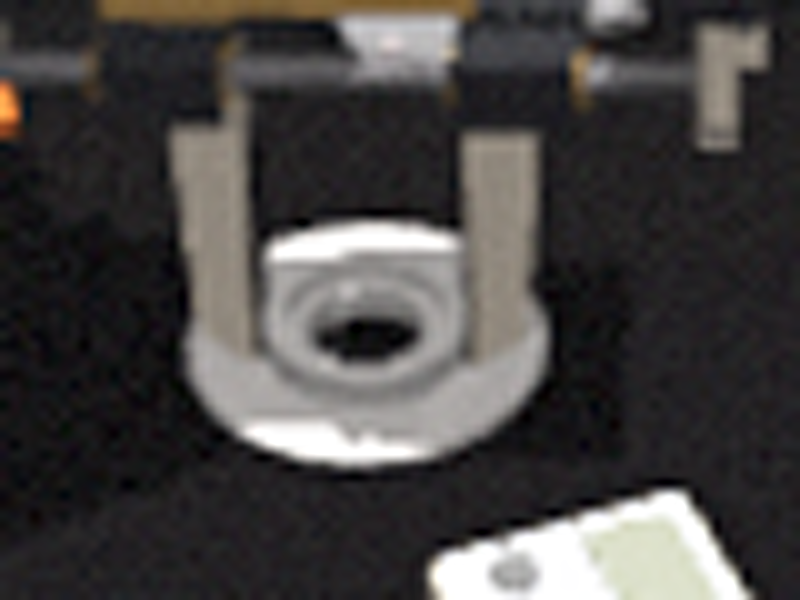

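The jaws straddle the collar, with tips at crop (235,355) and (483,358) against it. The opening stuck at 47.3 mm while the command was 44, so it is held. I'll grip fully and lift.

```bash
python3 -m inch '[[[0,0,0,0,0,0,1],[0,0,0,0,0,0,1],[0,0,0,0,0,0,1],[0,0,-0.5,0,0,0,1],[0,0,-1,0,0,0,1]]]' 30
python3 -m inch '[[[0,0,-3,0,0,0,1],[0,0,-3,0,0,0,1],[0,0,-2,0,0,0,1],[0,0,0,0,0,0,1],[0,0,0,0,0,0,1]]]' 30
python3 - <<'E'
from h import *
go([.5345,-.3065,.075],-19.6)
S=robot.read_camera("side"); s,R=tool(); p=s["tool_pos"]
for k in contours(S,(265,190,350,270),140)[:3]: print(len(k),k.mean(0).round(1),k.min(0),k.max(0))
cv2.imwrite("pics/a7.png",cv2.resize(S["image"][170:270,240:370],(780,600),interpolation=cv2.INTER_CUBIC))
E
```

```text
t: 9.4
tool_pos: [0.4466, 0.1242, -0.0044]
orientation: [-2.57, -1.806, 0.003]
force: [-0.2, -0.0, -0.5]
opening: 0.0473
t: 9.9
tool_pos: [0.448, 0.1244, 0.0764]
orientation: [2.57, 1.806, 0.002]
force: [0.0, 0.5, -0.2]
opening: 0.047
tcp [0.448  0.1244 0.0764] t 9.9 F [ 0.   0.5 -0.2] open 0.047 q6 0.51
tool y yaw -19.81 tool z [ 1.5e-03  2.0e-04 -1.0e+00] shift cm [-37.61  22.74   0.14]
turn deg [ 0.07 -0.04 -0.21]
1258 [320.2 214.6] [286.08333333 191.91666667] [349.41666667 232.75      ]
505 [304.9 210.4] [293.91666667 197.08333333] [315.25       224.41666667]
396 [266.3 218.2] [264.58333333 201.91666667] [270.91666667 232.25      ]
```

Held at 47 mm. Adapter and TCP agree within 0.5 mm, so the same relation holds at the chamber. Seated height is a reported z of about -15 mm. I'm travelling there.

```bash
python3 -m inch '[[[-3.76,2.27,0,0,0,0,1],[-3.76,2.27,0,0,0,0,1],[-3.76,2.27,0,0,0,0,1],[-3.76,2.27,0,0,0,0,1],[-3.76,2.27,0,0,0,0,1]]]'
python3 -m inch '[[[-3.76,2.27,0,0,0,0,1],[-3.76,2.27,0,0,0,0,1],[-3.76,2.27,0,0,0,0,1],[-3.76,2.27,0,0,0,0,1],[-3.76,2.27,0,0,0,0,1]]]'
python3 -m inch '[[[0,0,1,0,0,0,1],[0,0,0,0,0,0,1],[0,0,0,0,0,0,1]]]'
python3 - <<'E'
from h import *
go([.5345,-.3065,-.015],-19.6)
E
```

```text
t: 10.45
tool_pos: [0.4894, -0.0924, 0.0741]
orientation: [-2.568, -1.805, 0.003]
force: [0.6, 0.3, -1.6]
opening: 0.0473
t: 10.95
tool_pos: [0.5326, -0.3074, 0.0735]
orientation: [-2.568, -1.804, 0.002]
force: [0.0, -0.2, -1.6]
opening: 0.0466
t: 11.25
tool_pos: [0.5324, -0.3046, 0.0639]
orientation: [-2.567, -1.804, 0.002]
force: [-0.3, 0.4, -0.7]
opening: 0.0468
tcp [ 0.5324 -0.3046  0.0639] t 11.25 F [-0.3  0.4 -0.7] open 0.0468 q6 -0.26
tool y yaw -19.79 tool z [-0.0032  0.0026 -1.    ] shift cm [-0.12  0.3   7.88]
turn deg [-0.22 -0.08 -0.19]
```

```bash
python3 -m inch '[[[-0.12,0.25,0,-0.2,-0.08,0,1],[0,0,2.5,0,0,0,1],[0,0,2.5,0,0,0,1],[0,0,1.5,0,0,0,1],[0,0,0,0,0,0,1]]]'
python3 -m inch '[[[0,0,0,0,0,0,1],[0,0,0,0,0,0,1]]]'
python3 - <<'E'
from h import *
go([.5345,-.3065,-.015],-19.6)
S=robot.read_camera("side")
cv2.imwrite("pics/a8.png",cv2.resize(S["image"][330:440,350:490],(763,600),interpolation=cv2.INTER_CUBIC))
E
```

```text
t: 11.75
tool_pos: [0.5341, -0.3064, -0.0016]
orientation: [-2.569, -1.807, 0.001]
force: [0.3, 0.5, -0.4]
opening: 0.0472
t: 11.95
tool_pos: [0.537, -0.309, 0.0027]
orientation: [2.565, 1.803, 0.003]
force: [-0.2, 0.3, -0.3]
opening: 0.0471
tcp [ 0.537  -0.309   0.0027] t 11.95 F [-0.2  0.3 -0.3] open 0.0471 q6 -0.26
tool y yaw -19.79 tool z [ 0.0049 -0.0039 -1.    ] shift cm [ 0.16 -0.33  1.77]
turn deg [ 0.34  0.12 -0.19]
```

View pics/a8.png

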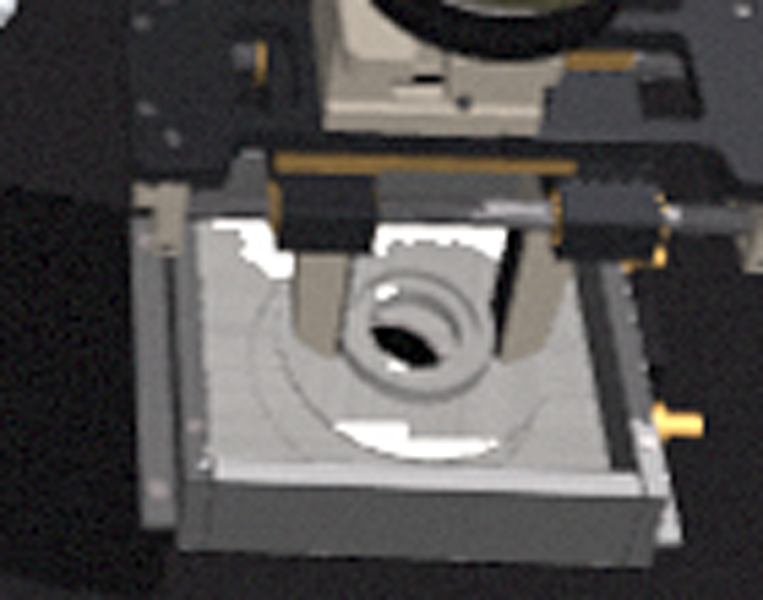

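The adapter is in the jaws inside the chamber, collar centre at crop (415,338), hanging above the recess. The arm is still ringing after the fast drop, so I'll let it settle.

```bash
python3 -m inch '[[[0,0,0,0,0,0,1],[0,0,0,0,0,0,1],[0,0,0,0,0,0,1],[0,0,0,0,0,0,1]]]'
python3 - <<'E'
from h import *
go([.5345,-.3065,-.015],-19.6)
E
```

```text
t: 12.4
tool_pos: [0.5359, -0.3086, 0.0011]
orientation: [2.567, 1.804, 0.001]
force: [-0.6, -0.8, -2.0]
opening: 0.0472
tcp [ 0.5359 -0.3086  0.0011] t 12.4 F [-0.6 -0.8 -2. ] open 0.0472 q6 -0.26
tool y yaw -19.81 tool z [ 0.0029 -0.0026 -1.    ] shift cm [ 0.15 -0.21  1.61]
turn deg [ 0.21  0.08 -0.21]
```

```bash
python3 -m inch '[[[0.1,-0.15,0.5,0.2,0.08,-0.2,1],[0.05,-0.05,0.5,0,0,0,1],[0,0,0,0,0,0,1],[0,0,0,0,0,0,1]]]'
python3 -m inch '[[[0,0,0.1,0,0,0,1],[0,0,0,0,0,0,1],[0,0,0,0,0,0,1],[0,0,0,0,0,0,1]]]'
python3 - <<'E'
from h import *
go([.5345,-.3065,-.015],-19.6)
E
```

```text
t: 12.8
tool_pos: [0.5341, -0.3061, -0.0097]
orientation: [-2.567, -1.81, 0.001]
force: [0.5, -0.2, -0.2]
opening: 0.047
t: 13.2
tool_pos: [0.5346, -0.3065, -0.0099]
orientation: [2.567, 1.811, 0.0]
force: [0.8, -0.0, -0.5]
opening: 0.0469
tcp [ 0.5346 -0.3065 -0.0099] t 13.2 F [ 0.8 -0.  -0.5] open 0.0469 q6 -0.26
tool y yaw -19.61 tool z [ 2.e-04 -1.e-04 -1.e+00] shift cm [-0.   -0.01  0.51]
turn deg [ 0.01  0.   -0.01]
```

```bash
python3 -m inch '[[[0,0,0.15,0,0,0,1],[0,0,0.15,0,0,0,1],[0,0,0,0,0,0,1],[0,0,0,0,0,0,1]]]'
python3 -m inch '[[[0,0,0.1,0,0,0,1],[0,0,0.1,0,0,0,1],[0,0,0,0,0,0,1],[0,0,0,0,0,0,1]]]'
```

```text
t: 13.6
tool_pos: [0.5344, -0.3063, -0.0132]
orientation: [-2.567, -1.811, 0.0]
force: [0.7, -0.8, -0.6]
opening: 0.0473
t: 14.0
tool_pos: [0.5346, -0.3065, -0.015]
orientation: [2.567, 1.811, 0.0]
force: [0.2, 0.0, -0.5]
opening: 0.0471
```

```bash
python3 -m inch '[[[0,0,0.05,0,0,0,1],[0,0,0,0,0,0,1],[0,0,0.05,0,0,0,1],[0,0,0,0,0,0,1]]]'
python3 -m inch '[[[0,0,0,0,0,0,-0.33],[0,0,0,0,0,0,-0.33],[0,0,0,0,0,0,-0.33],[0,0,-0.3,0,0,0,-0.33],[0,0,-0.6,0,0,0,-0.33]]]'
python3 -m inch '[[[0,0,-3,0,0,0,-0.33],[0,0,-3,0,0,0,-0.33],[0,0,-3,0,0,0,-0.33],[0,0,0,0,0,0,-0.33]]]'
python3 - <<'E'
from h import *
S=robot.read_camera("side")
go([.653,-.0073,.03],-19.6)
for k in contours(S,(405,380,440,412),0,90)[:2]:
    if len(k)>40:print(circ(S,k,.004))
cv2.imwrite("pics/a9.png",cv2.resize(S["image"][340:440,355:485],(780,600),interpolation=cv2.INTER_CUBIC))
E
```

```text
t: 14.4
tool_pos: [0.5346, -0.3065, -0.0151]
orientation: [2.567, 1.811, -0.0]
force: [-4.1, 2.9, 8.6]
opening: 0.0471
t: 14.9
tool_pos: [0.5335, -0.3058, -0.0079]
orientation: [-2.565, -1.809, 0.001]
force: [-0.8, -0.5, 0.5]
opening: 0.0619
t: 15.3
tool_pos: [0.5373, -0.3083, 0.0888]
orientation: [2.561, 1.806, 0.004]
force: [0.7, -0.3, 0.1]
opening: 0.0616
tcp [ 0.5362 -0.3076  0.0861] t 15.35 F [-0.3 -0.7 -0.4] open 0.0618 q6 -0.26
tool y yaw -19.61 tool z [ 0.0042 -0.0029 -1.    ] shift cm [32.21  0.9   5.58]
turn deg [ 0.28  0.08 -0.01]
[ 538.1 -303.9   22.1   26.1]
```

View pics/a9.png

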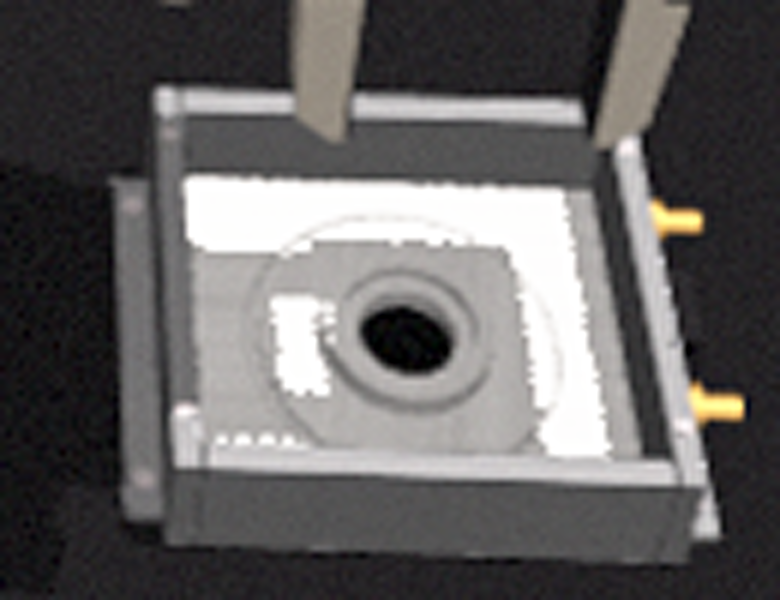

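The adapter bottomed at a reported z of -15.1 mm with 8.6 N, exactly the seated height. The picture shows it concentric in the recess, bore at crop (405,340) inside the recess ring. Next is the small dish. On the way I'll refine the tip offset and measure the adapter from the top.

```bash
python3 -m inch '[[[4,0.1,0,0.2,0,0,-0.33],[4,0.1,0,0,0,0,-0.33],[4,0.1,0,0,0,0,-0.33],[4,0.1,0,0,0,0,-0.33]]]' 15
python3 -m inch '[[[4,0.1,0,0,0,0,-0.12],[4,0.1,0,0,0,0,-0.12],[4,0.1,0,0,0,0,-0.12],[4,0.1,0,0,0,0,-0.12]]]'
python3 -m inch '[[[0,0,0,0,0,0,-0.12],[0,0,0,0,0,0,-0.12],[0,0,0,0,0,0,-0.12],[0,0,0,0,0,0,-0.12]]]'
python3 - <<'E'
from h import *
go([.653,-.0073,.03],-19.6)
T=robot.read_camera("top");S=robot.read_camera("side")
for c,b in((T,(470,205,508,240)),(S,(405,380,440,415))):
  for thr in(60,100):
    for k in contours(c,b,0,thr)[:1]:print("bore",thr,circ(c,k,.012),k.mean(0).round(1))
s,R=tool();y=R.apply([0,1,0]);f=R.apply([1,0,0]); f=-f if f[1]>0 else f
p=np.array([.4475,.1243,0])
for z in (.004,.006,.008,.01): print(z,[proj(S,p+sg*.028*y+.0075*f+[0,0,z]).round(1) for sg in(1,-1)])
E
```

```text
t: 15.75
tool_pos: [0.591, -0.1553, 0.0811]
orientation: [-2.564, -1.807, 0.006]
force: [0.6, -0.0, -0.2]
opening: 0.0624
t: 16.15
tool_pos: [0.6485, -0.006, 0.081]
orientation: [-2.563, -1.808, 0.007]
force: [-0.5, 0.6, 0.1]
opening: 0.0524
t: 16.55
tool_pos: [0.6487, -0.009, 0.0823]
orientation: [-2.566, -1.807, 0.005]
force: [-1.2, -0.8, -0.2]
opening: 0.0522
tcp [ 0.6487 -0.009   0.0823] t 16.55 F [-1.2 -0.8 -0.2] open 0.0522 q6 0.25
tool y yaw -19.7 tool z [-0.0044  0.001  -1.    ] shift cm [0.31 0.37 5.23]
turn deg [-0.26  0.03 -0.1 ]
bore 60 [ 535.4 -307.    22.5   23. ] [489.  221.8]
bore 100 [ 535.4 -307.2   24.2   24.6] [489.  221.8]
bore 60 [ 535.  -308.2   19.8   24. ] [422.4 396. ]
bore 100 [ 535.3 -307.9   21.5   25. ] [422.6 395.8]
0.004 [array([[317.4, 256. ]]), array([[293.4, 255.5]])]
0.006 [array([[317.4, 255.4]]), array([[293.4, 254.9]])]
0.008 [array([[317.3, 254.7]]), array([[293.3, 254.2]])]
0.01 [array([[317.3, 254.1]]), array([[293.3, 253.6]])]
```

```bash
python3 -m inch '[[[0.3,0.37,2,-0.25,0,-0.1,-0.12],[0,0,2,0,0,0,-0.12],[0,0,2,0,0,0,-0.12],[0,0,1,0,0,0,-0.12],[0,0,0.5,0,0,0,-0.12]]]'
python3 -m inch '[[[0,0,0,0,0,0,-0.12],[0,0,0,0,0,0,-0.12],[0,0,0,0,0,0,-0.12],[0,0,0,0,0,0,-0.12]]]'
python3 - <<'E'
from h import *
go([.653,-.0073,-.0165],-19.6)
S=robot.read_camera("side")
cv2.imwrite("pics/b1.png",cv2.resize(S["image"][220:300,360:465],(788,600),interpolation=cv2.INTER_CUBIC))
E
```

```text
t: 17.15
tool_pos: [0.653, -0.0066, 0.0067]
orientation: [-2.566, -1.812, 0.001]
force: [-0.1, 0.9, 0.4]
opening: 0.0517
t: 17.55
tool_pos: [0.6547, -0.0061, 0.009]
orientation: [2.564, 1.812, 0.003]
force: [0.1, 0.3, -0.1]
opening: 0.0521
tcp [ 0.6547 -0.0061  0.009 ] t 17.55 F [ 0.1  0.3 -0.1] open 0.0521 q6 0.25
tool y yaw -19.51 tool z [ 2.5e-03 -4.0e-04 -1.0e+00] shift cm [-0.17 -0.12  2.55]
turn deg [ 0.14 -0.02  0.09]
```

View pics/b1.png

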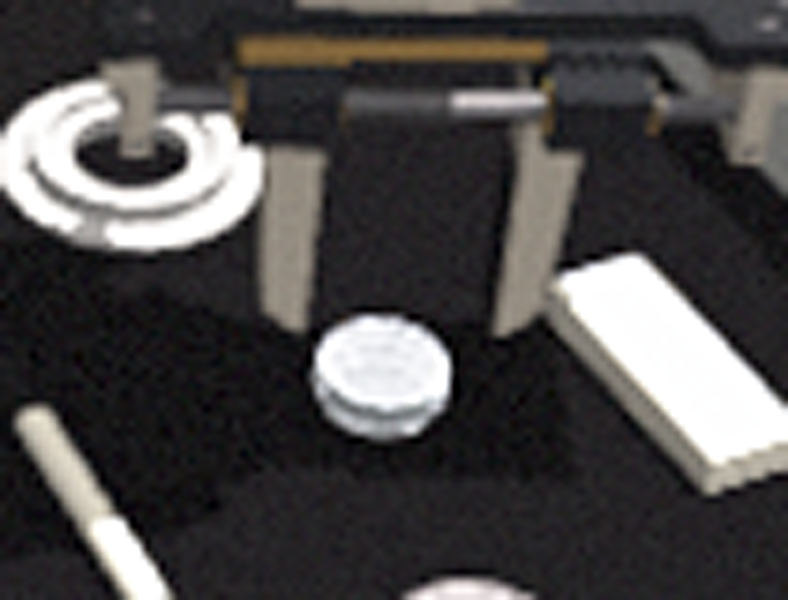

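The dish is between the jaws, lid at crop (382,368), tips at (290,330) and (512,333) still above it. The right finger is clear of the white block. I'll correct and descend.

```bash
python3 -m inch '[[[-0.15,-0.1,0.6,0.14,0,0,-0.12],[0,0,0.6,0,0,0,-0.12],[0,0,0.5,0,0,0,-0.12],[0,0,0.4,0,0,0,-0.12],[0,0,0,0,0,0,-0.12]]]' 15
python3 -m inch '[[[0,0,0.2,0,0,0,-0.12],[0,0,0.2,0,0,0,-0.12],[0,0,0,0,0,0,-0.12],[0,0,0,0,0,0,-0.12]]]'
python3 - <<'E'
from h import *
go([.653,-.0073,-.0165],-19.6)
E
```

```text
t: 18.1
tool_pos: [0.6515, -0.007, -0.0144]
orientation: [-2.564, -1.812, 0.004]
force: [0.1, 0.2, -0.6]
opening: 0.0519
t: 18.5
tool_pos: [0.6525, -0.0071, -0.017]
orientation: [-2.565, -1.812, 0.001]
force: [0.5, -0.4, 0.9]
opening: 0.0521
tcp [ 0.6525 -0.0071 -0.017 ] t 18.5 F [ 0.5 -0.4  0.9] open 0.0521 q6 0.25
tool y yaw -19.51 tool z [-1.4e-03  5.0e-04 -1.0e+00] shift cm [ 0.    0.06 -0.05]
turn deg [-0.09 -0.    0.09]
```

```bash
python3 -m inch '[[[0,0.05,0,0,0,0,0.1],[0,0,0,0,0,0,0.25],[0,0,0,0,0,0,1],[0,0,0,0,0,0,1],[0,0,0,0,0,0,1]]]' 15
python3 -m inch '[[[0,0,0,0,0,0,1],[0,0,0,0,0,0,1]]]'
python3 - <<'E'
from h import *
go([.5349,-.307,.08],-19.6)
E
```

```text
t: 19.0
tool_pos: [0.6531, -0.0073, -0.0169]
orientation: [-2.565, -1.812, 0.001]
force: [-0.7, -0.2, 1.3]
opening: 0.0375
t: 19.2
tool_pos: [0.6531, -0.0073, -0.0169]
orientation: [-2.565, -1.812, 0.001]
force: [0.2, 0.9, 1.7]
opening: 0.0375
tcp [ 0.6531 -0.0073 -0.0169] t 19.2 F [0.2 0.9 1.7] open 0.0375 q6 0.25
tool y yaw -19.51 tool z [-1.1e-03  5.0e-04 -1.0e+00] shift cm [-32.19  -1.14  -9.69]
turn deg [-0.07 -0.    0.09]
```

Lid held at 37.5 mm. Lift and carry gently; dish seated height is a reported z of -4.9 mm.

```bash
python3 -m inch '[[[0,0,-0.5,0,0,0,1],[0,0,-1,0,0,0,1],[0,0,-2,0,0,0,1],[0,0,-2,0,0,0,1],[0,0,-1.5,0,0,0,1]]]'
python3 -m inch '[[[0,0,-0.7,0,0,0,1],[-1.5,0,0,0,0,0,1],[-3,-0.15,0,0,0,0,1],[-3.5,-0.15,0,0,0,0,1],[-3.5,-0.15,0,0,0,0,1]]]'
python3 -m inch '[[[-3.5,-0.15,0,0,0,0,1],[-3.5,-0.15,0,0,0,0,1],[-3.5,-0.15,0,0,0,0,1],[-3.5,-0.1,0,0,0,0,1],[-3,-0.1,0,0,0,0,1]]]'
python3 -m inch '[[[-2.5,-0.1,0,0,0,0,1],[-1,0,0,0,0,0,1],[0,0,0,0,0,0,1],[0,0,0,0,0,0,1],[0,0,0,0,0,0,1]]]'
python3 - <<'E'
from h import *
go([.5349,-.307,.0],-19.6)
E
```

```text
t: 19.7
tool_pos: [0.6538, -0.0074, 0.0553]
orientation: [-2.566, -1.813, -0.001]
force: [-0.0, -0.0, -0.3]
opening: 0.0377
t: 20.2
tool_pos: [0.6084, -0.1157, 0.0584]
orientation: [-2.563, -1.812, 0.004]
force: [1.5, 0.1, -0.5]
opening: 0.0376
t: 20.7
tool_pos: [0.545, -0.2743, 0.0585]
orientation: [-2.564, -1.81, 0.003]
force: [-0.3, -0.5, 0.9]
opening: 0.0373
t: 21.2
tool_pos: [0.5351, -0.3037, 0.0596]
orientation: [-2.563, -1.813, 0.001]
force: [0.0, -0.5, 0.2]
opening: 0.0375
tcp [ 0.5351 -0.3037  0.0596] t 21.2 F [ 0.  -0.5  0.2] open 0.0375 q6 -0.26
tool y yaw -19.44 tool z [-0.0018  0.0011 -1.    ] shift cm [-0.32  0.1   5.96]
turn deg [-0.12 -0.03  0.16]
```

```bash
python3 -m inch '[[[-0.3,0.1,0.6,-0.1,0,0.15,1],[0,0,1.2,0,0,0,1],[0,0,1.2,0,0,0,1],[0,0,1.2,0,0,0,1],[0,0,0.8,0,0,0,1]]]'
python3 -m inch '[[[0,0,0,0,0,0,1],[0,0,0,0,0,0,1],[0,0,0,0,0,0,1],[0,0,0,0,0,0,1],[0,0,0,0,0,0,1]]]'
python3 - <<'E'
from h import *
go([.5349,-.307,-.005],-19.6)
S=robot.read_camera("side")
cv2.imwrite("pics/b2.png",cv2.resize(S["image"][340:440,355:485],(780,600),interpolation=cv2.INTER_CUBIC))
E
```

```text
t: 21.7
tool_pos: [0.5338, -0.3073, 0.0076]
orientation: [-2.566, -1.808, 0.001]
force: [-0.2, -0.5, -0.8]
opening: 0.0374
t: 22.2
tool_pos: [0.5352, -0.3084, 0.0106]
orientation: [2.567, 1.809, 0.001]
force: [0.1, 0.0, -0.8]
opening: 0.0371
tcp [ 0.5352 -0.3084  0.0106] t 22.2 F [ 0.1  0.  -0.8] open 0.0371 q6 -0.26
tool y yaw -19.66 tool z [ 1.e-03 -7.e-04 -1.e+00] shift cm [ 0.13 -0.07  1.56]
turn deg [ 0.07  0.02 -0.06]
```

View pics/b2.png

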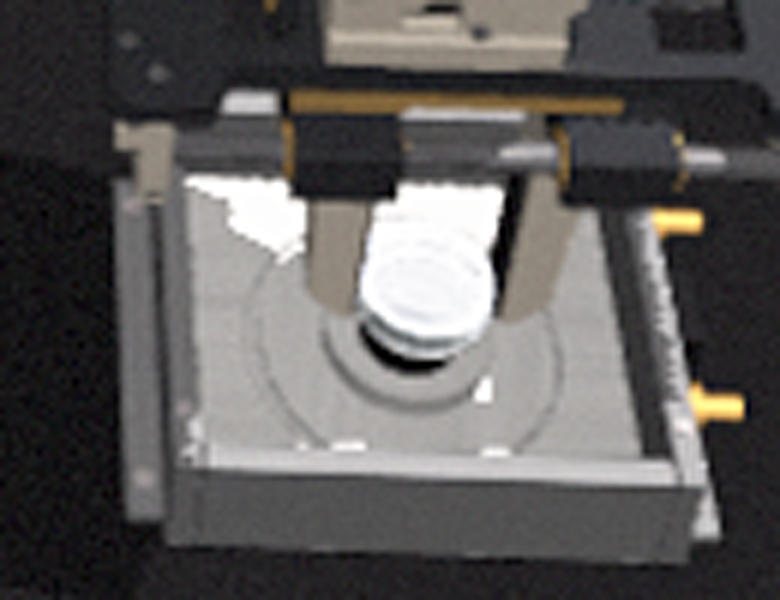

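The dish is held level over the collar, lid at crop (428,283) with the collar just below and in front at (405,340), as expected from the height. I'll lower it slowly.

```bash
python3 -m inch '[[[0.12,-0.06,0.3,0.07,0,0,1],[0,0,0.4,0,0,0,1],[0,0,0,0,0,0,1],[0,0,0,0,0,0,1]]]'
python3 -m inch '[[[0,0,0.2,0,0,0,1],[0,0,0.1,0,0,0,1],[0,0,0,0,0,0,1],[0,0,0,0,0,0,1],[0,0,0,0,0,0,1]]]'
python3 - <<'E'
from h import *
go([.5349,-.307,-.005],-19.6)
E
```

```text
t: 22.65
tool_pos: [0.5343, -0.3066, 0.0025]
orientation: [-2.567, -1.809, 0.001]
force: [0.1, 0.8, -0.1]
opening: 0.0377
t: 23.15
tool_pos: [0.5347, -0.3068, -0.0]
orientation: [-2.568, -1.809, 0.001]
force: [-0.6, -0.8, -0.3]
opening: 0.0373
tcp [ 0.5347 -0.3068 -0.    ] t 23.15 F [-0.6 -0.8 -0.3] open 0.0373 q6 -0.26
tool y yaw -19.66 tool z [-9.e-04  3.e-04 -1.e+00] shift cm [-0.01  0.03  0.5 ]
turn deg [-0.05  0.   -0.06]
```

```bash
python3 -m inch '[[[0,0.02,0.1,0,0,0,1],[0,0,0.1,0,0,0,1],[0,0,0,0,0,0,1],[0,0,0,0,0,0,1]]]'
python3 -m inch '[[[0,0,0.1,0,0,0,1],[0,0,0,0,0,0,1],[0,0,0.1,0,0,0,1],[0,0,0,0,0,0,1],[0,0,0,0,0,0,1]]]'
python3 -m inch '[[[0,0,0.05,0,0,0,1],[0,0,0,0,0,0,1],[0,0,0.05,0,0,0,1],[0,0,0,0,0,0,1]]]'
```

```text
t: 23.55
tool_pos: [0.5348, -0.3068, -0.0021]
orientation: [-2.567, -1.809, 0.001]
force: [-0.5, -0.8, -0.4]
opening: 0.0375
t: 24.05
tool_pos: [0.5347, -0.3068, -0.0042]
orientation: [-2.567, -1.809, 0.001]
force: [0.7, -0.1, -0.8]
opening: 0.0377
t: 24.45
tool_pos: [0.5349, -0.3069, -0.0049]
orientation: [-2.568, -1.809, 0.001]
force: [-0.4, 0.7, 0.6]
opening: 0.0378
```

```bash
python3 -m inch '[[[0,0,0.05,0,0,0,1],[0,0,0,0,0,0,1]]]'
python3 -m inch '[[[0,0,0,0,0,0,0.1],[0,0,0,0,0,0,-0.12],[0,0,0,0,0,0,-0.12],[0,0,0,0,0,0,-0.12],[0,0,-0.3,0,0,0,-0.12]]]'
python3 -m inch '[[[0,0,-1,0,0,0,-0.12],[0,0,-2,0,0,0,-0.12],[0,0,-3,0,0,0,-0.33],[0,0,-2,0,0,0,-0.33],[0,0,0,0,0,0,-0.33]]]'
python3 - <<'E'
from h import *
go([.630,-.1195,.07],-19.6)
E
```

```text
t: 24.65
tool_pos: [0.5349, -0.3069, -0.005]
orientation: [-2.567, -1.809, 0.001]
force: [-2.2, 1.8, 6.5]
opening: 0.0376
t: 25.15
tool_pos: [0.5344, -0.3066, -0.0031]
orientation: [-2.567, -1.808, 0.002]
force: [0.3, 0.3, -0.9]
opening: 0.052
t: 25.65
tool_pos: [0.5375, -0.3087, 0.0826]
orientation: [2.563, 1.806, 0.003]
force: [1.2, -0.5, -0.2]
opening: 0.0612
tcp [ 0.5375 -0.3087  0.0826] t 25.65 F [ 1.2 -0.5 -0.2] open 0.0612 q6 -0.26
tool y yaw -19.66 tool z [ 0.0054 -0.004  -1.    ] shift cm [20.93  2.33  1.24]
turn deg [ 0.37  0.11 -0.06]
```

The dish bottomed at -5.0 mm reported with 6.5 N, as predicted, and is released. On to the ring.

```bash
python3 -m inch '[[[3,0.2,0,0.2,0,0,-0.33],[4,0.4,0,0,0,0,-0.33],[4,0.5,0,0,0,0,-0.33],[4,0.5,0,0,0,0,-0.33],[4,0.5,0,0,0,0,-0.33]]]' 30
python3 -m inch '[[[2,0.2,2,0,0,0,-0.33],[0,0,2.5,0,0,0,-0.33],[0,0,1.5,0,0,0,-0.33],[0,0,0,0,0,0,-0.33],[0,0,0,0,0,0,-0.33]]]'
python3 -m inch '[[[0,0,0,0,0,0,-0.33],[0,0,0,0,0,0,-0.33]]]'
python3 - <<'E'
from h import *
go([.6295,-.1194,-.0195],-19.6)
T=robot.read_camera("top")
for lo in (120,150):
  for k in contours(T,(470,200,510,242),0,lo)[:2]: print(lo,len(k),k.mean(0).round(1),circ(T,k,.02) if len(k)>20 else '')
x=T["image"][205:240,470:508]; cv2.imwrite("pics/b3.png",cv2.resize(x,(600,553),interpolation=cv2.INTER_CUBIC))
E
```

```text
t: 26.15
tool_pos: [0.6186, -0.1335, 0.0766]
orientation: [-2.565, -1.807, 0.005]
force: [0.5, -0.1, -0.7]
opening: 0.0622
t: 26.65
tool_pos: [0.6264, -0.1173, 0.0171]
orientation: [-2.565, -1.806, 0.005]
force: [0.3, 0.9, -0.0]
opening: 0.062
t: 26.85
tool_pos: [0.6279, -0.1176, 0.0189]
orientation: [-2.567, -1.808, 0.002]
force: [0.0, -0.5, 0.7]
opening: 0.0622
tcp [ 0.6279 -0.1176  0.0189] t 26.85 F [ 0.  -0.5  0.7] open 0.0622 q6 0.08
tool y yaw -19.7 tool z [-1.9e-03  9.0e-04 -1.0e+00] shift cm [-0.12  0.22  3.84]
turn deg [-0.12 -0.01 -0.1 ]
120 626 [475.1 218.9] [ 555.8 -270.4   26.9  127.9]
120 514 [485.9 220.4] [ 540.1 -297.5    3.5  105.3]
150 641 [475.  219.3] [ 554.4 -270.5   27.9  128.1]
150 519 [485.9 220.5] [ 540.5 -297.7    4.6  124. ]
```

```bash
python3 -m inch '[[[-0.12,0.2,0.8,-0.1,0,0,-0.33],[0,0,1,0,0,0,-0.33],[0,0,1,0,0,0,-0.33],[0,0,0.4,0,0,0,-0.33],[0,0,0,0,0,0,-0.33]]]'
python3 -m inch '[[[0,0,0.2,0,0,0,-0.33],[0,0,0.2,0,0,0,-0.33],[0,0,0,0,0,0,-0.33],[0,0,0,0,0,0,-0.33]]]'
python3 - <<'E'
from h import *
go([.6295,-.1194,-.0195],-19.6)
E
```

```text
t: 27.4
tool_pos: [0.627, -0.1181, -0.0165]
orientation: [-2.564, -1.807, 0.005]
force: [-0.1, -0.4, -0.6]
opening: 0.062
t: 27.8
tool_pos: [0.6285, -0.1186, -0.0185]
orientation: [-2.566, -1.809, 0.002]
force: [-0.6, -0.5, -0.2]
opening: 0.062
tcp [ 0.6285 -0.1186 -0.0185] t 27.8 F [-0.6 -0.5 -0.2] open 0.062 q6 0.08
tool y yaw -19.66 tool z [-2.3e-03  8.0e-04 -1.0e+00] shift cm [-0.04  0.13  0.1 ]
turn deg [-0.14 -0.   -0.06]
```

```bash
python3 -m inch '[[[-0.04,0.08,0.05,-0.14,0,0,-0.33],[0,0,0,0,0,0,-0.33],[0,0,0,0,0,0,-0.1],[0,0,0,0,0,0,0.1],[0,0,0,0,0,0,1]]]' 30
python3 -m inch '[[[0,0,0,0,0,0,1],[0,0,0,0,0,0,1],[0,0,0,0,0,0,1],[0,0,0,0,0,0,1]]]'
python3 - <<'E'
from h import *
go([.535,-.307,.07],-19.6)
E
```

```text
t: 28.3
tool_pos: [0.6289, -0.1192, -0.0191]
orientation: [-2.568, -1.809, 0.0]
force: [-0.6, -0.4, 0.5]
opening: 0.0492
t: 28.7
tool_pos: [0.6289, -0.1192, -0.0192]
orientation: [-2.568, -1.809, 0.0]
force: [-1.5, 0.0, 1.5]
opening: 0.0491
tcp [ 0.6289 -0.1192 -0.0192] t 28.7 F [-1.5  0.   1.5] open 0.0491 q6 0.08
tool y yaw -19.66 tool z [-4.e-04  1.e-04 -1.e+00] shift cm [-20.85  -2.52  -8.92]
turn deg [-0.03  0.   -0.06]
```

```bash
python3 -m inch '[[[0,0,-0.5,0,0,0,1],[0,0,-1.5,0,0,0,1],[0,0,-2.5,0,0,0,1],[0,0,-2.5,0,0,0,1],[0,0,-1.5,0,0,0,1]]]'
python3 -m inch '[[[-1,-0.1,-0.3,0,0,0,1],[-2.5,-0.3,0,0,0,0,1],[-3,-0.35,0,0,0,0,1],[-3.5,-0.45,0,0,0,0,1],[-3.5,-0.45,0,0,0,0,1]]]'
python3 -m inch '[[[-3.5,-0.45,0,0,0,0,1],[-2.5,-0.3,0,0,0,0,1],[-1.3,-0.1,0,0,0,0,1],[0,0,0,0,0,0,1],[0,0,0,0,0,0,1]]]'
python3 -m inch '[[[0,0,0,0,0,0,1],[0,0,0,0,0,0,1]]]'
python3 - <<'E'
from h import *
go([.535,-.307,.0028],-19.6)
E
```

```text
t: 29.2
tool_pos: [0.6306, -0.1196, 0.0695]
orientation: [2.566, 1.808, 0.004]
force: [0.2, 0.1, -1.3]
opening: 0.0493
t: 29.7
tool_pos: [0.5662, -0.2419, 0.0676]
orientation: [-2.566, -1.809, 0.002]
force: [0.1, -0.2, -1.5]
opening: 0.0495
t: 30.2
tool_pos: [0.5354, -0.306, 0.0683]
orientation: [-2.567, -1.809, -0.0]
force: [0.1, 1.1, -0.7]
opening: 0.0493
t: 30.4
tool_pos: [0.536, -0.3055, 0.0687]
orientation: [-2.566, -1.811, 0.0]
force: [-0.2, -0.5, -0.5]
opening: 0.0496
tcp [ 0.536  -0.3055  0.0687] t 30.4 F [-0.2 -0.5 -0.5] open 0.0496 q6 -0.26
tool y yaw -19.57 tool z [-4.e-04  3.e-04 -1.e+00] shift cm [-0.18 -0.04  6.59]
turn deg [-0.03 -0.01  0.03]
```

```bash
python3 -m inch '[[[-0.15,-0.04,0.6,0,0,0,1],[0,0,1.2,0,0,0,1],[0,0,1.3,0,0,0,1],[0,0,1.2,0,0,0,1],[0,0,0.8,0,0,0,1]]]'
python3 -m inch '[[[0,0,0,0,0,0,1],[0,0,0,0,0,0,1],[0,0,0,0,0,0,1],[0,0,0,0,0,0,1],[0,0,0,0,0,0,1]]]'
python3 - <<'E'
from h import *
go([.535,-.307,.0028],-19.6)
E
```

```text
t: 30.9
tool_pos: [0.5334, -0.3071, 0.0154]
orientation: [-2.566, -1.808, 0.002]
force: [-0.9, -0.0, -2.0]
opening: 0.0489
t: 31.4
tool_pos: [0.5349, -0.3082, 0.0185]
orientation: [2.567, 1.809, 0.0]
force: [-0.6, -0.2, -1.2]
opening: 0.049
tcp [ 0.5349 -0.3082  0.0185] t 31.4 F [-0.6 -0.2 -1.2] open 0.049 q6 -0.26
tool y yaw -19.66 tool z [ 6.e-04 -5.e-04 -1.e+00] shift cm [ 0.12 -0.04  1.57]
turn deg [ 0.04  0.02 -0.06]
```

```bash
python3 -m inch '[[[0.1,-0.03,0.3,0,0,0,1],[0,0,0.4,0,0,0,1],[0,0,0.2,0,0,0,1],[0,0,0,0,0,0,1],[0,0,0,0,0,0,1]]]'
python3 -m inch '[[[0,0,0,0,0,0,1],[0,0,0,0,0,0,1],[0,0,0,0,0,0,1]]]'
python3 - <<'E'
from h import *
go([.535,-.307,.0028],-19.6)
S=robot.read_camera("side")
cv2.imwrite("pics/b4.png",cv2.resize(S["image"][340:440,355:485],(780,600),interpolation=cv2.INTER_CUBIC))
E
```

```text
t: 31.9
tool_pos: [0.5344, -0.3068, 0.0086]
orientation: [-2.568, -1.809, 0.001]
force: [-0.0, -0.2, -1.0]
opening: 0.0495
t: 32.2
tool_pos: [0.5346, -0.307, 0.0089]
orientation: [-2.568, -1.809, 0.0]
force: [0.0, -0.7, -1.0]
opening: 0.0491
tcp [ 0.5346 -0.307   0.0089] t 32.2 F [ 0.  -0.7 -1. ] open 0.0491 q6 -0.26
tool y yaw -19.66 tool z [-2.e-04  0.e+00 -1.e+00] shift cm [0.01 0.04 0.61]
turn deg [-0.01  0.   -0.06]
```

View pics/b4.png

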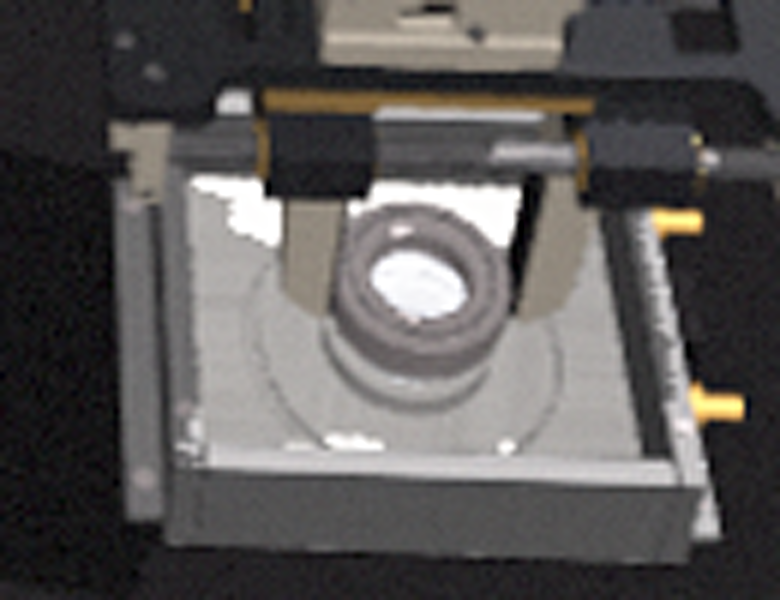

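The ring hangs concentric over the dish, ring at crop (425,285) with the white lid seen centred in its bore. I'll lower in half-millimetre steps.

```bash
python3 -m inch '[[[0,0.03,0.1,0,0,0,1],[0,0,0.1,0,0,0,1],[0,0,0,0,0,0,1],[0,0,0,0,0,0,1]]]'
python3 -m inch '[[[0,0,0.1,0,0,0,1],[0,0,0,0,0,0,1],[0,0,0.1,0,0,0,1],[0,0,0,0,0,0,1],[0,0,0,0,0,0,1]]]'
python3 -m inch '[[[0,0,0.1,0,0,0,1],[0,0,0,0,0,0,1],[0,0,0.05,0,0,0,1],[0,0,0,0,0,0,1],[0,0,0,0,0,0,1]]]'
```

```text
t: 32.65
tool_pos: [0.5348, -0.3069, 0.0067]
orientation: [-2.568, -1.809, 0.0]
force: [-0.2, -0.1, -1.6]
opening: 0.0491
t: 33.15
tool_pos: [0.5348, -0.307, 0.0048]
orientation: [-2.568, -1.809, 0.0]
force: [0.7, 0.0, -1.2]
opening: 0.049
t: 33.65
tool_pos: [0.5348, -0.307, 0.0033]
orientation: [-2.568, -1.809, 0.0]
force: [-0.5, -0.3, -0.8]
opening: 0.049
```

```bash
python3 -m inch '[[[0,0,0.05,0,0,0,1],[0,0,0,0,0,0,1],[0,0,0,0,0,0,1]]]'
python3 -m inch '[[[0,0,0.03,0,0,0,1],[0,0,0,0,0,0,1],[0,0,0,0,0,0,1]]]'
python3 -m inch '[[[0,0,0,0,0,0,-0.25],[0,0,0,0,0,0,-0.33],[0,0,0,0,0,0,-0.33],[0,0,-0.3,0,0,0,-0.33],[0,0,-1,0,0,0,-0.33]]]'
python3 -m inch '[[[0,0,-2,0,0,0,-0.33],[0,0,-3,0,0,0,-0.33],[0,0,-3,0,0,0,-0.33],[0,0,-1,0,0,0,-1],[0,0,0,0,0,0,-1]]]'
python3 - <<'E'
from h import *
go([.539,.280,.09],3.7)
E
```

```text
t: 33.95
tool_pos: [0.5349, -0.307, 0.0029]
orientation: [-2.568, -1.809, 0.0]
force: [-0.1, 0.7, -0.8]
opening: 0.049
t: 34.25
tool_pos: [0.5349, -0.307, 0.0028]
orientation: [-2.568, -1.81, 0.0]
force: [-1.3, 0.9, 2.6]
opening: 0.0491
t: 34.75
tool_pos: [0.534, -0.3064, 0.0147]
orientation: [-2.566, -1.808, 0.002]
force: [-0.3, 0.8, -1.3]
opening: 0.0619
t: 35.25
tool_pos: [0.5364, -0.308, 0.1082]
orientation: [2.565, 1.807, 0.002]
force: [-0.1, -1.0, 0.3]
opening: 0.0734
tcp [ 0.5364 -0.308   0.1082] t 35.25 F [-0.1 -1.   0.3] open 0.0734 q6 -0.26
tool y yaw -19.66 tool z [ 0.0036 -0.0026 -1.    ] shift cm [ 55.46 -19.54   1.67]
turn deg [  0.22   0.12 -23.36]
```

The ring bottomed at +2.8 mm reported, exactly the predicted height, with about 3 N. On to the grey cover.

```bash
python3 -m inch '[[[3,-1.1,0,0.2,0,0,-0.6],[4.6,-1.6,0,0,0,0,-0.6],[4.6,-1.6,0,0,0,0,-0.6],[4.6,-1.6,0,0,0,0,-0.6],[4.6,-1.6,0,0,0,0,-0.6]]]' 40
python3 -m inch '[[[4.6,-1.6,0,0,0,0,-0.6],[4.6,-1.6,0,0,0,0,-0.6],[4.6,-1.6,0,0,0,0,-0.6],[4.6,-1.6,0,0,0,0,-0.6],[4.6,-1.6,0,0,0,0,-0.6]]]'
python3 -m inch '[[[4.6,-1.6,0,0,0,0,-0.6],[4.6,-1.6,0,0,0,0,-0.6],[2,-0.7,0.5,0,0,0,-0.6],[0,0,1,0,0,-8,-0.6],[0,0,1,0,0,-8,-0.6]]]'
python3 -m inch '[[[0,0,1,0,0,-7.3,-0.6],[0,0,0,0,0,0,-0.6],[0,0,0,0,0,0,-0.6],[0,0,0,0,0,0,-0.6]]]'
python3 - <<'E'
from h import *
go([.539,.2797,-.0125],3.7)
S=robot.read_camera("side")
s,R=tool(); y=R.apply([0,.038,0]); p=s["tool_pos"]+[0,0,.0235]
print("tips",proj(S,[p-y,p,p+y]).round(1),"bezel",proj(S,[.539,.2797,.021]).round(1))
for k in contours(S,(295,190,355,230),0,55)[:4]: print(len(k),k.mean(0),k.min(0),k.max(0))
E
```

```text
t: 35.75
tool_pos: [0.5346, -0.0782, 0.1036]
orientation: [-2.564, -1.806, 0.006]
force: [0.2, 0.3, -0.8]
opening: 0.0746
t: 36.25
tool_pos: [0.5367, 0.165, 0.1039]
orientation: [-2.565, -1.807, 0.007]
force: [0.6, -0.2, 0.5]
opening: 0.0746
t: 36.75
tool_pos: [0.5377, 0.2826, 0.0785]
orientation: [-2.28, -2.155, 0.007]
force: [0.4, -0.1, -0.2]
opening: 0.0745
t: 37.15
tool_pos: [0.5391, 0.2818, 0.0711]
orientation: [-2.151, -2.285, 0.003]
force: [0.2, -0.4, 0.5]
opening: 0.0742
tcp [0.5391 0.2818 0.0711] t 37.15 F [ 0.2 -0.4  0.5] open 0.0742 q6 0.33
tool y yaw 3.46 tool z [-0.0038  0.0012 -1.    ] shift cm [-0.22  0.01  8.36]
turn deg [-0.21 -0.08 -0.24]
tips [[308.4 182.9]
 [322.7 179.9]
 [336.8 176.9]] bezel [[323.3 204.7]]
974 [321.52310062 224.19900753] [294.58333333 208.25      ] [354.41666667 229.41666667]
942 [327.21125265 194.36748054] [294.58333333 189.58333333] [354.41666667 210.25      ]
325 [323.47358974 206.36230769] [313.25       198.58333333] [333.91666667 213.58333333]
232 [323.57614943 205.86494253] [314.75       201.41666667] [332.25       210.08333333]
```

The side view puts the bezel at px (323.6,205.9) against a predicted (323.3,204.7), which agrees. Descending.

```bash
python3 -m inch '[[[-0.2,0,1.5,-0.2,-0.08,-0.2,-0.6],[0,0,2,0,0,0,-0.6],[0,0,1.8,0,0,0,-0.6],[0,0,1,0,0,0,-0.6],[0,0,0,0,0,0,-0.6]]]'
python3 -m inch '[[[0,0,0,0,0,0,-0.6],[0,0,0,0,0,0,-0.6],[0,0,0,0,0,0,-0.6],[0,0,0,0,0,0,-0.6],[0,0,0,0,0,0,-0.6]]]'
python3 - <<'E'
from h import *
go([.539,.2797,-.0125],3.7)
E
```

```text
t: 37.7
tool_pos: [0.5381, 0.2794, 0.0068]
orientation: [-2.146, -2.293, 0.004]
force: [0.2, -0.8, -0.6]
opening: 0.0739
t: 38.2
tool_pos: [0.5395, 0.2801, 0.0087]
orientation: [2.146, 2.294, 0.001]
force: [-0.8, 1.5, 0.0]
opening: 0.074
tcp [0.5395 0.2801 0.0087] t 38.2 F [-0.8  1.5  0. ] open 0.074 q6 0.33
tool y yaw 3.84 tool z [ 6.e-04  4.e-04 -1.e+00] shift cm [-0.03 -0.05  2.12]
turn deg [ 0.04 -0.02  0.14]
```

```bash
python3 -m inch '[[[-0.03,-0.05,0.6,0,0,0.1,-0.6],[0,0,0.6,0,0,0,-0.6],[0,0,0.5,0,0,0,-0.6],[0,0,0,0,0,0,-0.6],[0,0,0,0,0,0,-0.6]]]'
python3 -m inch '[[[0,0,0.25,0,0,0,-0.6],[0,0,0.1,0,0,0,-0.6],[0,0,0,0,0,0,-0.6],[0,0,0,0,0,0,-0.6]]]'
python3 -m inch '[[[0,0,0,0,0,0,-0.4],[0,0,0,0,0,0,-0.2],[0,0,0,0,0,0,1],[0,0,0,0,0,0,1],[0,0,0,0,0,0,1]]]' 45
python3 - <<'E'
from h import *
go([.535,-.307,.08],-19.6)
E
```

```text
t: 38.7
tool_pos: [0.5384, 0.2795, -0.0093]
orientation: [-2.147, -2.292, 0.001]
force: [-0.8, 0.2, -0.1]
opening: 0.0741
t: 39.1
tool_pos: [0.5387, 0.2796, -0.0122]
orientation: [-2.148, -2.293, -0.0]
force: [-0.1, 0.5, -0.2]
opening: 0.0743
t: 39.6
tool_pos: [0.5388, 0.2796, -0.0122]
orientation: [-2.148, -2.293, -0.0]
force: [-1.2, 0.5, 0.5]
opening: 0.0553
tcp [ 0.5388  0.2796 -0.0122] t 39.6 F [-1.2  0.5  0.5] open 0.0553 q6 0.33
tool y yaw 3.74 tool z [ 1.e-04  2.e-04 -1.e+00] shift cm [-58.51  -4.2   -9.23]
turn deg [ 0.000e+00 -1.000e-02  2.334e+01]
```

Cover bezel held at 55.3 mm; its seated height is a reported z of +23.8 mm. Lift and carry.

```bash
python3 -m inch '[[[0,0,-0.5,0,0,0,1],[0,0,-1.5,0,0,0,1],[0,0,-2.5,0,0,0,1],[0,0,-2.5,0,0,0,1],[0,0,-1.7,0,0,0,1]]]'
python3 -m inch '[[[-1,-0.07,-0.5,0,0,0,1],[-2.5,-0.18,0,0,0,0,1],[-4,-0.29,0,0,0,0,1],[-4,-0.29,0,0,0,0,1],[-4,-0.29,0,0,0,0,1]]]'
python3 -m inch '[[[-4,-0.29,0,0,0,0,1],[-4,-0.29,0,0,0,0,1],[-4,-0.29,0,0,0,0,1],[-4,-0.29,0,0,0,0,1],[-4,-0.29,0,0,0,0,1]]]'
python3 -m inch '[[[-4,-0.29,0,0,0,0,1],[-4,-0.29,0,0,0,0,1],[-4,-0.29,0,0,0,0,1],[-4,-0.29,0,0,0,0,1],[-3.5,-0.25,0,0,0,0,1]]]'
python3 -m inch '[[[-2.5,-0.18,0,0,0,3,1],[-1,-0.1,0,0,0,5,1],[0,0,0,0,0,6,1],[0,0,0,0,0,6,1],[0,0,0,0,0,3.3,1]]]'
python3 -m inch '[[[0,0,0,0,0,0,1],[0,0,0,0,0,0,1],[0,0,0,0,0,0,1]]]'
python3 - <<'E'
from h import *
go([.535,-.307,.0238],-19.6)
E
```

```text
t: 40.1
tool_pos: [0.5398, 0.2801, 0.0779]
orientation: [2.147, 2.292, 0.004]
force: [-0.2, -0.1, -2.6]
opening: 0.055
t: 40.6
tool_pos: [0.5365, 0.1221, 0.0788]
orientation: [-2.147, -2.293, 0.002]
force: [0.6, -0.4, -1.4]
opening: 0.0547
t: 41.1
tool_pos: [0.5349, -0.0783, 0.0789]
orientation: [-2.147, -2.292, 0.001]
force: [0.3, 0.4, -2.6]
opening: 0.0548
t: 41.6
tool_pos: [0.5334, -0.2741, 0.0787]
orientation: [-2.148, -2.291, 0.001]
force: [-0.1, -0.2, -2.2]
opening: 0.0548
t: 42.1
tool_pos: [0.5324, -0.3072, 0.0785]
orientation: [-2.569, -1.805, 0.001]
force: [0.7, 0.5, -1.9]
opening: 0.0552
t: 42.4
tool_pos: [0.5334, -0.3069, 0.0793]
orientation: [-2.565, -1.813, 0.0]
force: [0.1, -0.6, -3.1]
opening: 0.0553
tcp [ 0.5334 -0.3069  0.0793] t 42.4 F [ 0.1 -0.6 -3.1] open 0.0553 q6 -0.27
tool y yaw -19.48 tool z [-6.e-04  4.e-04 -1.e+00] shift cm [0.04 0.16 5.55]
turn deg [-0.04 -0.01  0.12]
```

```bash
python3 -m inch '[[[0.04,0.12,0.6,0,0,0.1,1],[0,0,1.2,0,0,0,1],[0,0,1.2,0,0,0,1],[0,0,0.9,0,0,0,1],[0,0,0.4,0,0,0,1]]]'
python3 -m inch '[[[0,0,0,0,0,0,1],[0,0,0,0,0,0,1],[0,0,0,0,0,0,1],[0,0,0,0,0,0,1],[0,0,0,0,0,0,1]]]'
python3 - <<'E'
from h import *
go([.5347,-.3067,.0238],-19.6)
S=robot.read_camera("side")
cv2.imwrite("pics/b5.png",cv2.resize(S["image"][330:440,350:490],(763,600),interpolation=cv2.INTER_CUBIC))
# corners of cover plate from darkness/grey in side view are checked after release
E
```

```text
t: 42.9
tool_pos: [0.5339, -0.306, 0.0343]
orientation: [-2.565, -1.808, 0.002]
force: [-0.0, 0.1, -1.6]
opening: 0.0547
t: 43.4
tool_pos: [0.5354, -0.3071, 0.0372]
orientation: [2.568, 1.809, 0.0]
force: [0.8, 0.1, -2.1]
opening: 0.0551
tcp [ 0.5354 -0.3071  0.0372] t 43.4 F [ 0.8  0.1 -2.1] open 0.0551 q6 -0.26
tool y yaw -19.66 tool z [ 7.e-04 -4.e-04 -1.e+00] shift cm [ 0.02 -0.08  1.34]
turn deg [ 0.04  0.01 -0.06]
```

```bash
python3 -m inch '[[[0.02,-0.07,0.3,0,0,0,1],[0,0,0.3,0,0,0,1],[0,0,0.2,0,0,0,1],[0,0,0,0,0,0,1],[0,0,0,0,0,0,1]]]'
python3 -m inch '[[[0,0,0.15,0,0,0,1],[0,0,0.15,0,0,0,1],[0,0,0.1,0,0,0,1],[0,0,0,0,0,0,1],[0,0,0,0,0,0,1]]]'
python3 -m inch '[[[0,0,0.1,0,0,0,1],[0,0,0,0,0,0,1],[0,0,0,0,0,0,1],[0,0,0,0,0,0,1]]]'
```

```text
t: 43.95
tool_pos: [0.5344, -0.3064, 0.0284]
orientation: [-2.568, -1.809, 0.0]
force: [0.5, 0.3, -1.6]
opening: 0.0547
t: 44.45
tool_pos: [0.5345, -0.3065, 0.0246]
orientation: [-2.568, -1.809, 0.0]
force: [0.3, 0.2, -2.1]
opening: 0.0548
t: 44.85
tool_pos: [0.5347, -0.3066, 0.0238]
orientation: [2.568, 1.809, 0.0]
force: [0.3, -0.3, -1.4]
opening: 0.0549
```

```bash
python3 -m inch '[[[0,0,0.05,0,0,0,1],[0,0,0,0,0,0,1],[0,0,0,0,0,0,1]]]'
python3 -m inch '[[[0,0,0,0,0,0,-0.3],[0,0,0,0,0,0,-0.6],[0,0,0,0,0,0,-0.6],[0,0,-0.3,0,0,0,-0.6],[0,0,-1,0,0,0,-0.6]]]'
python3 -m inch '[[[0,0,-2,0,0,0,-0.6],[0,0,-3,0,0,0,-0.6],[0,0,-3,0,0,0,-0.6],[3,0,0,0,0,0,-0.6],[4,0,0,0,0,0,-0.6]]]'
python3 -m inch '[[[4,0,0,0,0,0,-0.6],[4,0,0,0,0,0,-0.6],[4,0,0,0,0,0,-0.6],[3,0,0,0,0,0,-0.6],[0,0,0,0,0,0,-0.6]]]'
python3 -m inch '[[[0,0,0,0,0,0,-0.6],[0,0,0,0,0,0,-0.6],[0,0,0,0,0,0,-0.6]]]'
python3 - <<'E'
from h import *
T=robot.read_camera("top");S=robot.read_camera("side")
for k in contours(T,(450,180,535,265),90)[:1]: print("outline rect z45",cv2.minAreaRect((cast(T,k,.045)[:,:2]*1000).astype(np.float32)))
for c,b in((T,(470,200,512,242)),(S,(395,360,445,400))):
    for k in contours(c,b,0,70)[:2]: print("bezel",circ(c,k,.057) if len(k)>20 else '')
for b,z in(((292,160,342,208),.004),((394,240,428,272),.012)):
    print("large",circ(T,contours(T,b,90)[0],z))
print(robot.read_state()["t"])
cv2.imwrite("pics/end.png",np.hstack([cv2.resize(T["image"][180:265,450:535],(400,400),interpolation=cv2.INTER_CUBIC),cv2.resize(S["image"][335:445,365:485],(400,400),interpolation=cv2.INTER_CUBIC)]))
E
```

```text
t: 45.15
tool_pos: [0.5347, -0.3066, 0.0238]
orientation: [2.568, 1.809, 0.0]
force: [-2.7, 1.6, 6.0]
opening: 0.0551
t: 45.65
tool_pos: [0.5336, -0.3059, 0.0352]
orientation: [-2.566, -1.808, 0.001]
force: [0.3, -0.7, 0.6]
opening: 0.0742
t: 46.15
tool_pos: [0.5592, -0.2422, 0.1192]
orientation: [2.567, 1.803, 0.003]
force: [1.6, 0.8, -0.0]
opening: 0.0743
t: 46.65
tool_pos: [0.6098, -0.0956, 0.1172]
orientation: [-2.564, -1.815, -0.003]
force: [-0.3, -0.4, -0.2]
opening: 0.0743
t: 46.95
tool_pos: [0.6083, -0.1007, 0.1164]
orientation: [2.569, 1.807, -0.0]
force: [-0.4, 0.3, 0.3]
opening: 0.0744
outline rect z45 ((511.42132568359375, -300.9828186035156), (138.099609375, 251.2703094482422), 52.94366455078125)
bezel [ 541.2 -266.8   44.4  124.9]
bezel [ 531.5 -328.     8.2   34.9]
bezel [ 533.4 -309.5   54.4   61.5]
bezel [ 534.1 -308.8   41.4   45.4]
large [622.6 115.2  86.3  86.5]
large [ 449.9 -116.3   91.5   97.4]
47.05
```

View pics/end.png

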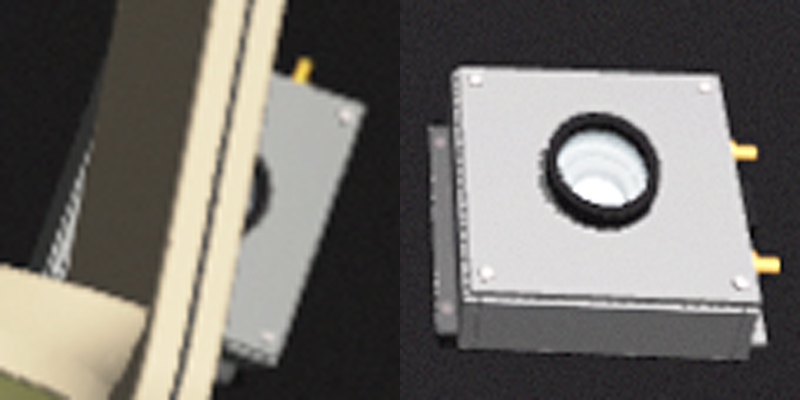

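The side view shows the cover square and flush on the walls: bezel centred at (603,170), ring visible through the window, plate edges parallel to the box. It bottomed at +23.8 mm reported, the predicted height. I'm handing in.

```bash
python3 -c "
from plant import robot
print(robot.close_job())"
```

```text
the job is handed in; nothing more can be done
None
```

I loaded the chamber in the required order: small adapter into the recess, dish into its collar, weight ring over the lid, then the grey windowed cover. I handed it in at about 47 s of the 109 s allowed. The hand-in gives no verdict.

**Seating heights:** each part touched down within about 0.1 mm of the seated height predicted from where it was picked up, with 3 to 9 N of contact force. The reported TCP heights were −15.1, −5.0, +2.8 and +23.8 mm for adapter, dish, ring and cover. The ring took about 3 N, well under the 35 N limit.

**Final side view:** the cover sits square and flush. Its bezel measured at about (534, −309) mm, against a chamber centre of (534.5, −306.5) mm, so it is within about 3 mm. The ring is visible through the window and the gripper is clear.

**Checks that failed or disagreed:**
- **Finger tips:** they sit about 23 mm above the reported TCP, not at it. I found this from the side camera and by stepping down without contact, and corrected every grasp for it.
- **Final top view:** the arm partly blocked it, so its cover outline and bezel numbers are unusable.
- **Large dish:** its final reading was contaminated, showing about 95 mm wide for a 54 mm lid, so its position is not confirmed. I never took the gripper to it.
- **Large adapter:** it read the same as at the start.

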